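# Line up the desk things by height on the felt-padded tray

## Robot

A 6-joint arm with a two-finger parallel gripper is mounted at the origin on a cart in front of the work surface, level with it; the furniture and walls round the work are solid. World frame = base frame: x ahead of the robot, y to its left, z up, the work surface at z = 0. Lengths are in m, angles in rad, forces in N, time in s.
With the tool pointing down it reaches from about 0.35 to 0.775 m from the base axis. Payload 5.5 kg.
Tool frame: the origin (TCP) lies on the mounting face of the last link; the fingertips stand 173 mm ahead of it and the grasp point (between the pads) lies 155 mm ahead of it; z points along the fingers, y is the direction in which the jaws open and shut (so a half turn about z gives the same grasp; the last joint's range is limited). The gripper opens to 85 mm and grips with 20 to 120 N. Pads are 22 mm wide; open, the fingers measure 114 mm over their backs; the gripper's body (76 mm by 85 mm) begins 54 mm behind the grasp point. The pads swing forward as they close: fully open they stand 13 mm farther back than shut.
Start: joints at [-1.479, 0.313, 0.046, 1.304, 0, 1.431], TCP at [0.132, -0.56, 0.405] pointing down, gripper open.
Joint ranges: [-2.76, 2.76], [-0.86, 1.69], [-1.03, 1.26], [-2.2, 2.34], [-1.47, 1.5], [-3.14, 3.14]. Speed limits (rad/s): [2.57, 2.57, 3.14, 3.14, 3.14, 3.14].

## Interface

Orientations are given as a unit quaternion [w, x, y, z].
In Python, from workcell import get_state, eyes, env gives the robot as it stands. The module is installed in compiled form; this text tells all that it offers.
- The arm moves only by the tool carry_out, never from a script. Its argument "motion" is a list of rows, each an object of numbers: "jaw": the opening, from -1 (shut) to 1 (fully open); "tx", "ty", "tz": the shift along the tool's x, y, z in cm; "wx", "wy", "wz": the turn, a rotation vector about the tool's x, y, z in degrees. In form: [{"jaw": .., "tx": .., "ty": .., "tz": .., "wx": .., "wy": .., "wz": ..}, ...]. A call has 1 to 20 rows; each row shifts and turns the commanded pose from where the row before left it, along the tool's axes as they then stand; what a row does not reach is not made up. A row lasts 1/8 s, in which the tool goes at most 62.5 mm and 10.7 degrees, less where a joint would pass 70% of its speed; a pose out of reach is approached as far as the arm can. A call with a gripper value outside its range is refused whole. The fingers move at their own pace and stop on an object; "force" is the grip in N (left out, the last holds). Time passes only in rows, so rows that do not move let the fingers close. It gives the time, the measured TCP pose, the force and the opening at its end, in the units of the state.
- get_state(): the state, without advancing time (a new reading comes with each control period).
- eyes.read_camera(name): name is "scene" or "top" or "wrist"; returns the picture (384x512x3 uint8, blue, green, red); there is no depth.
- eyes.calibration(name): a dict with "K" (3x3 intrinsics, pixels), "k1" (the pictures are not rectified: a ray, as slopes to the right and down, at radius r is drawn at 1 + k1 r^2 times it, then the intrinsics apply), "camera_from_world" (4x4, takes a point from world to camera coordinates). Camera axes: x right, y up, looking along -z (the intrinsics and any distortion apply to the point x, -y, -z); pixel columns grow to the right and rows downward; lengths in m; the calibration is good to about 2 mm. A picture is of the moment at which its call begins: read the wrist's pose just before it. calibration takes no time and is no camera call; for the wrist camera it gives the pose at the moment of the call.
- env.hand_in(): hands the job in, once; it reports no verdict.
The state is a dict: "clock": time; "joint_pos": joint angles; "qvel": joint speeds; "tau": joint torques, N m; "tcp_pos": TCP position; "orientation": TCP orientation; "wrist_force": force on the tool from outside, world axes, zero at the start; "ft_torque": the same for the moment, N m; "finger_gap": finger opening in m.
Only numpy, scipy, OpenCV 4.12 (cv2) and the standard library are available. Lean on these libraries where they do the work, as an engineer would, in place of code of your own. Each camera call takes 0.05 s, during which the arm holds its last target.

## Task

Line up the rubber stamp, the ink bottle, the clip tin and the eraser on the green felt pads of the white tray in order of height, one to a pad: the tallest on the pad next to the brass end block, falling to the lowest next to the black end block. Centre each on its pad, right way up as it stands now, and let go of it. Never let the ink bottle tip over, and leave the stapler and the hole punch where they are.

Things in the scene. Friction and masses are not known exactly. Their poses are not given: they have to be found in the camera images.
- rubber_stamp_center (a point): rubber stamp, 67 mm tall (tallest of the four), standing: pale wooden base 25 x 48 x 17 mm (x by y by z) with an upright red-brown round handle, at most 24 mm across, above it to the top. Point: its centre, half-way up; y along the base's long side
- ink_bottle_center (a point): square dark-blue glass ink bottle, 58 mm tall (second tallest), standing: body 46 x 46 mm up to 39 mm, above it a round black cap 28 mm across. Point: its centre, half-way up; x and y square to its flat sides
- clip_tin_center (a point): round closed brown paper-clip tin, 60 mm across the body (63 mm over the lid's rim), 24 mm tall (third), lid fixed. Point: its centre, half-way up
- eraser_center (a point): white eraser in a blue sleeve, lying flat: 21 x 44 mm, 12 mm tall (lowest). Point: its centre; x across its narrow width, y along its length
- pad_1: green felt square, 60 x 60 mm and 2 mm thick, fixed on the tray; leftmost of the four in the row as seen from the robot. Origin: centre of its underside (10 mm above the desk); its top is at z = 0.012. x axis across the row (away from the robot), y axis along the row (to the robot's left), z up
- pad_2: green felt square, 60 x 60 mm and 2 mm thick, fixed on the tray; second from left of the four in the row as seen from the robot. Origin: centre of its underside (10 mm above the desk); its top is at z = 0.012. x axis across the row (away from the robot), y axis along the row (to the robot's left), z up
- pad_3: green felt square, 60 x 60 mm and 2 mm thick, fixed on the tray; third from left of the four in the row as seen from the robot. Origin: centre of its underside (10 mm above the desk); its top is at z = 0.012. x axis across the row (away from the robot), y axis along the row (to the robot's left), z up
- pad_4: green felt square, 60 x 60 mm and 2 mm thick, fixed on the tray; rightmost of the four in the row as seen from the robot. Origin: centre of its underside (10 mm above the desk); its top is at z = 0.012. x axis across the row (away from the robot), y axis along the row (to the robot's left), z up
- brass_block: golden brass block, 60 x 18 mm, 24 mm tall, fixed at one end of the white tray (74 x 336 mm, 10 mm thick) that carries the pads; an equal black block stands at the tray's other end, and which end is which varies. Origin: centre of its underside; it is 47 mm from the centre of the pad next to it; the pads are 74 mm apart, centre to centre
- stapler_center (a point): bystander: dark blue stapler, 36 x 148 x 51 mm, beyond the four things. Point: its middle, 25 mm up; y along its length
- punch_center (a point): bystander: black two-hole paper punch, 77 x 107 x 63 mm, to the left of the tray. Point: its middle, 31 mm up
There are look-alikes about, which are no part of the job. Leave any blue look-alike of the part that bears rubber_stamp_center alone.

How it is judged:
At the end, for the whole second after the job is handed in: Counting from the brass block the pads carry the rubber stamp, the ink bottle, the clip tin and the eraser, each with its centre within 15 mm (horizontally) of its pad's centre, upright within 0.12 rad, resting on the pad (height within 5 mm) and still (under 0.02 m/s) (((horizontal distance between brass_block and pad_1 below 0.1 m and horizontal distance between rubber_stamp_center and pad_1 below 0.015 m and horizontal distance between ink_bottle_center and pad_2 below 0.015 m and horizontal distance between clip_tin_center and pad_3 below 0.015 m and horizontal distance between eraser_center and pad_4 below 0.015 m) or (horizontal distance between brass_block and pad_4 below 0.1 m and horizontal distance between rubber_stamp_center and pad_4 below 0.015 m and horizontal distance between ink_bottle_center and pad_3 below 0.015 m and horizontal distance between clip_tin_center and pad_2 below 0.015 m and horizontal distance between eraser_center and pad_1 below 0.015 m)) and angle between each of rubber_stamp_center, ink_bottle_center, clip_tin_center, eraser_center's own z axis and vertical below 0.12 rad and height (world z) of rubber_stamp_center between 0.0405 and 0.0505 m and linear speed of each of rubber_stamp, ink_bottle, clip_tin, eraser below 0.02 m/s and height (world z) of ink_bottle_center between 0.036 and 0.046 m and height (world z) of clip_tin_center between 0.019 and 0.029 m and height (world z) of eraser_center between 0.013 and 0.023 m); the robot touches nothing.
It fails at once if the ink bottle is tipped by more than 0.6 rad (angle between ink_bottle_center's own z axis and vertical above 0.6 rad).
It fails at once if the stapler is moved more than 20 mm (distance of stapler_center from where it was at the start of the episode above 0.02 m).
It fails at once if the hole punch is moved more than 20 mm (distance of punch_center from where it was at the start of the episode above 0.02 m).
It also fails if it takes over 91 s, if anything falls off the work surface, if the arm or the gripper's body presses on something with over 40 N, if the wrist force passes 120 N, or if a joint passes its speed limit or range.

## Working session

There is one attempt and no reset: what is moved stays moved. The work goes in short steps, Python scripts to look and compute and a tool call to move; the robot and the scene stay as the last step left them, time stands still between calls to the robot, and variables do not carry over. Pictures are saved under pics/ and viewed, and the job is handed in when it is done.

Besides the shell and the picture viewer there is one more tool, called after "Call:" by a JSON object that holds its "fn" and its "kwargs", one argument or row to a line. carry_out: Moves the arm, as the interface text tells. Its arguments: {"type":"object","properties":{"motion":{"type":"array"},"force":{"type":"number"}},"required":["motion"]}

```bash
mkdir -p pics
cat > h.py <<'E'
import numpy as np, cv2
from workcell import get_state, eyes, env
def cal(n):
    c=eyes.calibration(n); return np.array(c["K"]),c["k1"],np.array(c["camera_from_world"])
def pix2w(c,u,v,z):
    K,k1,T=c
    p=np.linalg.inv(K)@np.array([u,v,1.]); d=p[:2]/p[2]; s=d.copy()
    for _ in range(30): s=d/(1+k1*(s@s))
    R=T[:3,:3];t=T[:3,3]; o=-R.T@t; r=R.T@np.array([s[0],-s[1],-1.])
    return o+r*(z-o[2])/r[2]
def w2pix(c,P):
    K,k1,T=c; q=T[:3,:3]@np.array(P)+T[:3,3]; s=np.array([q[0],-q[1]])/-q[2]
    s=s*(1+k1*(s@s)); return (K@np.array([s[0],s[1],1]))[:2]
E
python3 - <<'E'
from h import *
s=get_state(); print(s)
for n in ["scene","top","wrist"]:
    im=eyes.read_camera(n); cv2.imwrite(f"pics/{n}0.png",im)
    c=cal(n); print(n,c[0][0,0],c[1],-c[2][:3,:3].T@c[2][:3,3])
E
```

```text
{'clock': 0.0, 'joint_pos': array([-1.47857253e+00,  3.14011662e-01,  4.49697888e-02,  1.30363124e+00,
       -1.35076862e-05,  1.43121058e+00]), 'qvel': array([ 1.38435400e-03, -6.97274443e-05, -6.16463771e-04, -7.77828997e-04,
       -6.92111181e-04,  8.63815472e-04]), 'tau': array([-1.05632858e-03, -4.80627823e+01,  2.98532599e+01,  1.93080615e-02,
       -5.19060677e-05, -2.32548530e-06]), 'tcp_pos': array([ 0.1320776 , -0.55941246,  0.40379843]), 'orientation': array([-9.38291900e-04,  9.93290120e-01,  1.15645394e-01,  1.54680886e-05]), 'wrist_force': array([ 0.28240953,  0.08477419, -0.38313841]), 'ft_torque': array([ 0.02895628,  0.02611762, -0.02488129]), 'finger_gap': 0.08543916455691199}
scene 350.59290693379137 -0.10177024894833829 [0.29497927 0.6937403  0.68908064]
top 484.7079479054329 -0.02989533039250236 [0.33214432 0.07189835 1.43023502]
wrist 269.7303003389301 -0.016787131422311384 [ 0.20143861 -0.54373906  0.37273423]
```

View pics/top0.png

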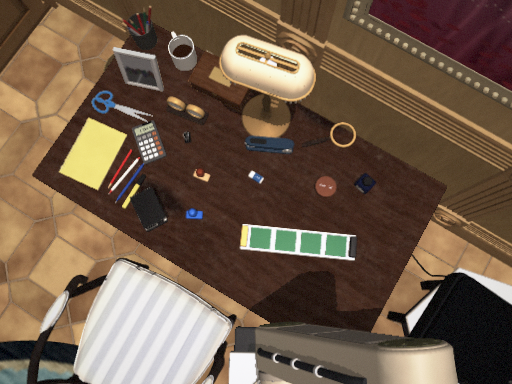

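View pics/scene0.png

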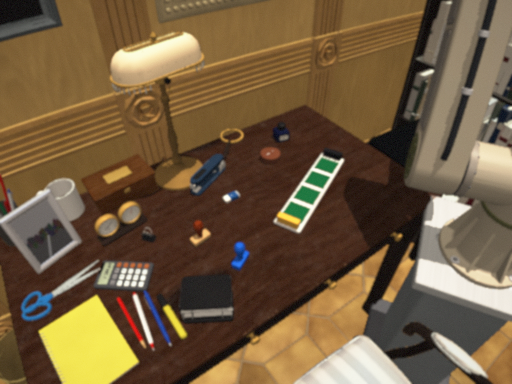

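Run:
```python
import cv2
a=cv2.imread("pics/top0.png"); cv2.imwrite("pics/top0b.png",cv2.resize(a[40:300,100:400],(0,0),fx=2.6,fy=2.3,interpolation=cv2.INTER_CUBIC))
```

```text
(no output)
```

The candidates in the top view are:
- **Stamp:** the red-brown handle at (202,174); the blue look-alike is at (194,214).
- **Ink bottle:** (365,183); the dark item at (187,137) is something else.
- **Clip tin:** (326,186).
- **Eraser:** (256,177).
- **Brass end:** (244,236), the left end of the tray in the image.

Next I'll check these in a close crop.

Run:
```python
import cv2,numpy as np
from h import *
a=cv2.imread("pics/top0.png")
def crop(u,v,w,h,s): return cv2.resize(a[v:v+h,u:u+w],None,fx=s,fy=s,interpolation=cv2.INTER_CUBIC)
r1=np.hstack([crop(180,155,50,50,5),crop(235,155,50,50,5),crop(305,160,50,50,5)])
r2=np.hstack([crop(340,160,50,50,5),crop(235,215,125,50,4)[:200]] ) if 0 else None
cv2.imwrite("pics/c1.png",r1)
cv2.imwrite("pics/c2.png",crop(235,215,125,50,6))
cv2.imwrite("pics/c3.png",np.hstack([crop(340,160,50,50,5),crop(120,180,100,50,5)]))
c=cal("top")
for n,u,v,z in [("stamp",202,176,.017),("bottle",365,183,.058),("tin",326,186,.024),("er",256,177,.012),("L",244,236,.024),("R",352,246,.024),("stap",270,146,.05),("punch",150,206,.06),("blue",194,214,.06)]:
    print(n,pix2w(c,u,v,z).round(3))
```

```text
stamp [0.653 0.262 0.017]
bottle [ 0.635 -0.217  0.058]
tin [ 0.63  -0.108  0.024]
er [0.655 0.1   0.012]
L [0.476 0.13  0.024]
R [ 0.455 -0.183  0.024]
stap [0.742 0.061 0.05 ]
punch [0.551 0.401 0.06 ]
blue [0.532 0.274 0.06 ]
```

View pics/c1.png

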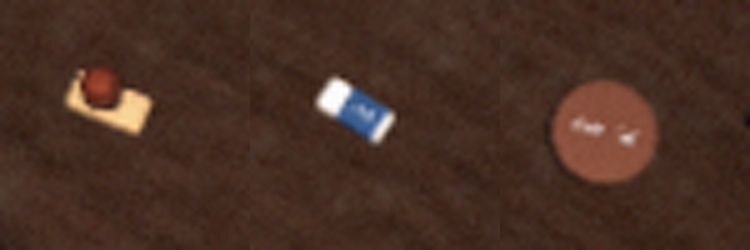

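View pics/c2.png

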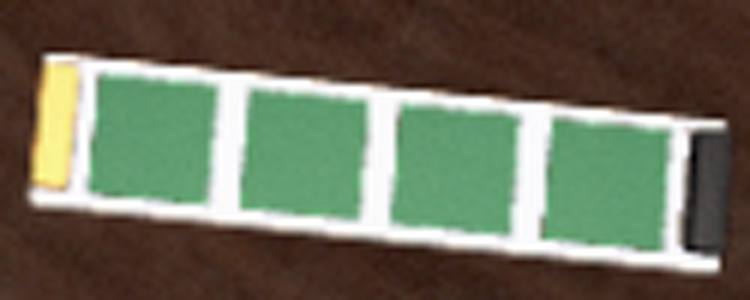

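View pics/c3.png

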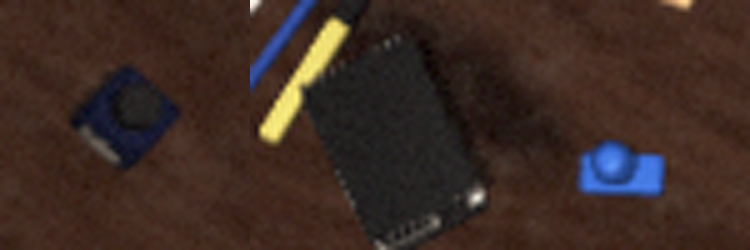

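Top-view crops: the stamp base is centred at crop (108,101), the eraser at (106,110), and the tin at (104,131). Brass is on the left of the image, which is +y, so it sits next to pad_1. I'll work out poses from these.

```bash
cat >> h.py <<'E'
def yaw(s):
    w,x,y,z=s["orientation"]; # tool x axis
    return np.arctan2(2*(x*y+w*z),1-2*(y*y+z*z))
def goto(px,py,z,ps):
    """shift in tool axes (cm) before turning, and turn wz deg"""
    s=get_state(); y=yaw(s); d=np.array([px,py,z])-s["tcp_pos"]
    tx=np.array([np.cos(y),np.sin(y)]); ty=np.array([np.sin(y),-np.cos(y)])
    dy=(ps-y+np.pi)%(2*np.pi)-np.pi
    r=np.array([d[:2]@tx*100,d[:2]@ty*100,-d[2]*100,-np.degrees(dy)])
    print("clock",round(s["clock"],2),"tcp",s["tcp_pos"].round(4),"yaw",round(y,3),"-> tx,ty,tz,wz",r.round(2),"rows",np.linalg.norm(r[:3])/6.25,abs(r[3])/10.7); return r
E
python3 - <<'E'
from h import *
c=cal("top")
def P(o,s,pts,z): return np.array([pix2w(c,o[0]+(x+.5)/s-.5,o[1]+(y+.5)/s-.5,z)[:2] for x,y in pts])
def rep(n,q):
    d1=q[1]-q[0];d2=q[2]-q[1]; print(n,"ctr",q.mean(0).round(4),"len",np.linalg.norm(d1).round(4),np.linalg.norm(d2).round(4),"ang",np.degrees(np.arctan2(*d1[::-1])).round(1),np.degrees(np.arctan2(*d2[::-1])).round(1))
rep("stamp",P((180,155),5,[(65,104),(138,135),(153,97),(78,68)],.017))
rep("eraser",P((235,155),5,[(66,102),(126,143),(145,118),(87,77)],.012))
rep("bottle",P((340,160),5,[(72,115),(125,67),(178,112),(128,168)],.036))
print("cap",P((340,160),5,[(137,105)],.058))
print("tin",P((305,160),5,[(104,131)],.024))
o=(235,215)
for n,q in [("p1",[(95,72),(219,83),(212,205),(87,193)]),("p2",[(246,88),(369,100),(363,221),(239,210)]),("p3",[(397,103),(520,114),(513,236),(390,225)]),("p4",[(551,118),(672,128),(666,251),(541,238)]),("brass",[(41,61),(78,64),(70,189),(33,186)]) ,("black",[(690,129),(728,134),(718,255),(683,248)])]:
    rep(n,P(o,6,q,.024 if n[0]=='b' else .012))
goto(.635,-.217,.30,1.5)
cw=cal("wrist");print(cw[2][:3,:3].T@[0,0,-1])
E
```

```text
stamp ctr [0.6568 0.2643] len 0.0481 0.0248 ang -111.8 -18.5
eraser ctr [0.6565 0.1011] len 0.044 0.0191 ang -123.5 -35.1
bottle ctr [ 0.6407 -0.2207] len 0.0436 0.0406 ang -46.8 -130.6
cap [[ 0.64212938 -0.22267204]]
tin [[ 0.63090404 -0.10622123]]
p1 ctr [0.4738 0.0833] len 0.061 0.0596 ang -93.6 178.0
p2 ctr [0.4676 0.0095] len 0.0604 0.059 ang -94.2 177.9
p3 ctr [ 0.4623 -0.0639] len 0.0603 0.0594 ang -93.7 176.8
p4 ctr [ 0.4572 -0.1382] len 0.0592 0.0598 ang -93.3 176.8
brass ctr [0.4778 0.1307] len 0.0181 0.0607 ang -93.2 178.1
black ctr [ 0.4535 -0.1833] len 0.0185 0.0586 ang -96.1 174.6
clock 0.15 tcp [ 0.1321 -0.5595  0.404 ] yaw 0.232 -> tx,ty,tz,wz [ 56.82 -21.78  10.4  -72.66] rows 9.876841991794112 6.790908455609126
[-0.26725101 -0.06167473 -0.96165125]
```

View pics/wrist0.png

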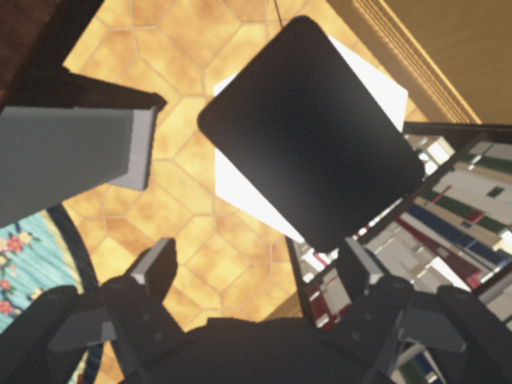

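Run:
```python
from h import *
r=goto(.641,-.221,.32,np.radians(45)); print(r/12, r/4)
```

```text
clock 0.15 tcp [ 0.1321 -0.5595  0.404 ] yaw 0.232 -> tx,ty,tz,wz [ 57.31 -21.25   8.4  -31.72] rows 9.871494552551418 2.9643973089153404
[ 4.77573047 -1.771008    0.69997015 -2.64325427] [14.3271914  -5.31302401  2.09991046 -7.9297628 ]
```

Call:
{"fn": "carry_out", "kwargs": {
  "motion": [
    {"jaw": 1,"tx": 4.78,"ty": -1.77,"tz": 0.7},
    {"jaw": 1,"tx": 4.78,"ty": -1.77,"tz": 0.7},
    {"jaw": 1,"tx": 4.78,"ty": -1.77,"tz": 0.7},
    {"jaw": 1,"tx": 4.78,"ty": -1.77,"tz": 0.7},
    {"jaw": 1,"tx": 4.78,"ty": -1.77,"tz": 0.7},
    {"jaw": 1,"tx": 4.78,"ty": -1.77,"tz": 0.7},
    {"jaw": 1,"tx": 4.78,"ty": -1.77,"tz": 0.7},
    {"jaw": 1,"tx": 4.78,"ty": -1.77,"tz": 0.7},
    {"jaw": 1,"tx": 4.78,"ty": -1.77,"tz": 0.7},
    {"jaw": 1,"tx": 4.78,"ty": -1.77,"tz": 0.7},
    {"jaw": 1,"tx": 4.78,"ty": -1.77,"tz": 0.7},
    {"jaw": 1,"tx": 4.78,"ty": -1.77,"tz": 0.7},
    {"jaw": 1,"wz": -8},
    {"jaw": 1,"wz": -8},
    {"jaw": 1,"wz": -8},
    {"jaw": 1,"wz": -8},
    {"jaw": 1}
  ]
}}

```text
invalid input at $.motion[0]: expected keys jaw, tx, ty, tz, wx, wy, wz
```

Run:
```python
from h import *
goto(.641,-.221,.32,np.radians(45))
im=eyes.read_camera("wrist"); cv2.imwrite("pics/w1.png",cv2.resize(im,None,fx=1.5,fy=1.5,interpolation=cv2.INTER_CUBIC))
c=cal("wrist")
for P in [(.641,-.221,.058),(.631,-.106,.024)]: print(w2pix(c,P)*1.5)
```

```text
clock 0.15 tcp [ 0.1321 -0.5595  0.404 ] yaw 0.232 -> tx,ty,tz,wz [ 57.31 -21.25   8.4  -31.72] rows 9.871494552551418 2.9643973089153404
[ -19.54815829 -785.25628763]
[-159.17072615 -694.38693417]
```

View pics/w1.png

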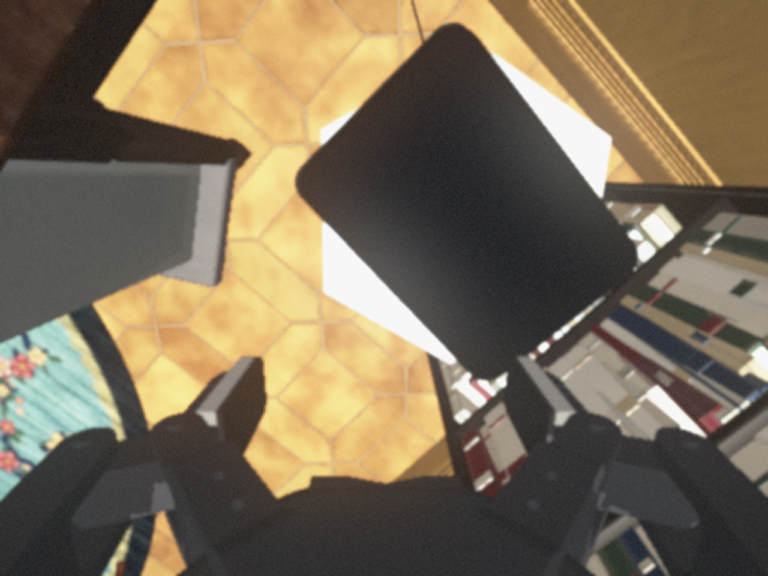

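The call was refused and nothing moved, because every row needs all the keys. I'll resend it with all of them.

Call:
{"fn": "carry_out", "kwargs": {
  "motion": [
    {"jaw": 1,"tx": 4.78,"ty": -1.77,"tz": 0.7,"wx": 0,"wy": 0,"wz": 0},
    {"jaw": 1,"tx": 4.78,"ty": -1.77,"tz": 0.7,"wx": 0,"wy": 0,"wz": 0},
    {"jaw": 1,"tx": 4.78,"ty": -1.77,"tz": 0.7,"wx": 0,"wy": 0,"wz": 0},
    {"jaw": 1,"tx": 4.78,"ty": -1.77,"tz": 0.7,"wx": 0,"wy": 0,"wz": 0},
    {"jaw": 1,"tx": 4.78,"ty": -1.77,"tz": 0.7,"wx": 0,"wy": 0,"wz": 0},
    {"jaw": 1,"tx": 4.78,"ty": -1.77,"tz": 0.7,"wx": 0,"wy": 0,"wz": 0},
    {"jaw": 1,"tx": 4.78,"ty": -1.77,"tz": 0.7,"wx": 0,"wy": 0,"wz": 0},
    {"jaw": 1,"tx": 4.78,"ty": -1.77,"tz": 0.7,"wx": 0,"wy": 0,"wz": 0},
    {"jaw": 1,"tx": 4.78,"ty": -1.77,"tz": 0.7,"wx": 0,"wy": 0,"wz": 0},
    {"jaw": 1,"tx": 4.78,"ty": -1.77,"tz": 0.7,"wx": 0,"wy": 0,"wz": 0},
    {"jaw": 1,"tx": 4.78,"ty": -1.77,"tz": 0.7,"wx": 0,"wy": 0,"wz": 0},
    {"jaw": 1,"tx": 4.78,"ty": -1.77,"tz": 0.7,"wx": 0,"wy": 0,"wz": 0},
    {"jaw": 1,"tx": 0,"ty": 0,"tz": 0,"wx": 0,"wy": 0,"wz": -8},
    {"jaw": 1,"tx": 0,"ty": 0,"tz": 0,"wx": 0,"wy": 0,"wz": -8},
    {"jaw": 1,"tx": 0,"ty": 0,"tz": 0,"wx": 0,"wy": 0,"wz": -8},
    {"jaw": 1,"tx": 0,"ty": 0,"tz": 0,"wx": 0,"wy": 0,"wz": -8},
    {"jaw": 1,"tx": 0,"ty": 0,"tz": 0,"wx": 0,"wy": 0,"wz": 0}
  ]
}}

```text
clock: 2.33
tcp_pos: [0.6415, -0.2211, 0.3203]
orientation: [-0.0, 0.923, 0.384, -0.0]
wrist_force: [0.5, 0.2, 0.8]
finger_gap: 0.0855
```

Run:
```python
from h import *
goto(.641,-.221,.32,np.radians(45))
im=eyes.read_camera("wrist"); cv2.imwrite("pics/w2.png",cv2.resize(im,None,fx=1.5,fy=1.5,interpolation=cv2.INTER_CUBIC))
c=cal("wrist")
for P in [(.641,-.221,.058),(.631,-.106,.024)]: print(w2pix(c,P)*1.5)
```

```text
clock 2.33 tcp [ 0.6415 -0.2211  0.3203] yaw 0.789 -> tx,ty,tz,wz [-0.03 -0.04  0.03  0.2 ] rows 0.009744585047051182 0.01830627950621127
[382.2819738  298.63559654]
[242.1475588  169.97893584]
```

View pics/w2.png

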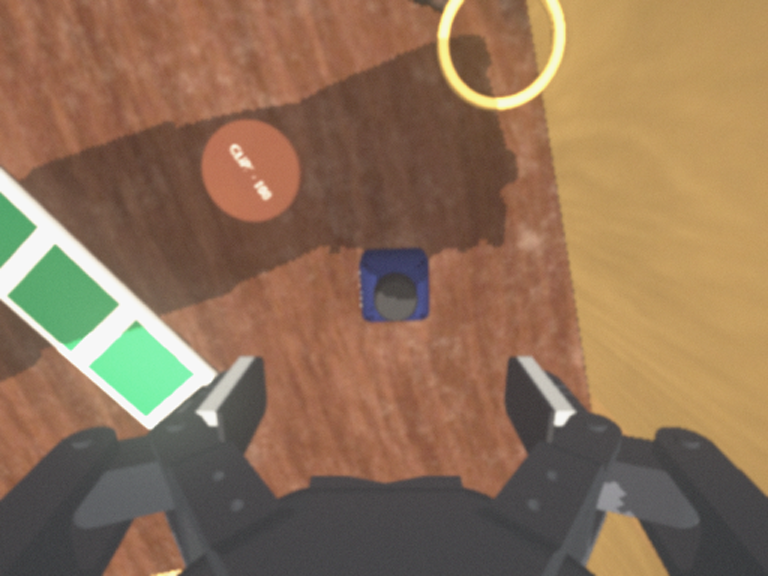

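The wrist view shows the cap at (397,296) and the tin at (251,171). The bottle looks square to the jaws.

Run:
```python
from h import *
c=cal("wrist")
f=lambda x,y,z: pix2w(c,(x+.5)/1.5-.5,(y+.5)/1.5-.5,z).round(4)
print("cap",f(397,296,.058),"tin",f(251,171,.024))
q=np.array([f(x,y,.039) for x,y in [(361,321),(429,321)]]); print(q)
q=np.array([f(x,y,.0) for x,y in [(363,249),(427,248)]]); print("base",q)
print("pad4",np.mean([f(x,y,.012) for x,y in [(135,322),(192,373),(150,415),(90,361)]],0))
ct=cal("top"); 
for P in [(.641,-.221,.058),(.632,-.230,.058),(.645,-.230,.058)]: print(w2pix(ct,P))
a=eyes.read_camera("top"); cv2.imwrite("pics/t2.png",cv2.resize(a[160:210,340:390],None,fx=8,fy=8,interpolation=cv2.INTER_CUBIC))
```

```text
cap [ 0.6484 -0.2258  0.058 ] tin [ 0.6345 -0.1102  0.024 ]
[[ 0.616  -0.2258  0.039 ]
 [ 0.6476 -0.2573  0.039 ]]
base [[ 0.6448 -0.1967  0.    ]
 [ 0.678  -0.2289  0.    ]]
pad4 [ 0.4624   -0.140775  0.012   ]
[366.43121883 180.96599794]
[369.58851222 184.07674053]
[369.50393874 179.69642729]
```

View pics/t2.png

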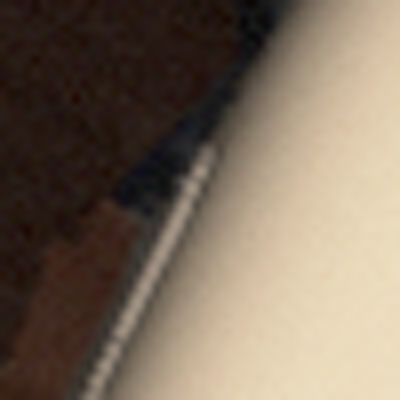

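Run:
```python
from h import *
print(cal("wrist")[0])
goto(.646,-.226,.179,np.radians(45))
```

```text
[[269.73030034   0.         256.70123963]
 [  0.         269.73030034 194.00971921]
 [  0.           0.           1.        ]]
clock 2.42 tcp [ 0.6415 -0.2212  0.3205] yaw 0.788 -> tx,ty,tz,wz [-0.03  0.66 14.15  0.14] rows 2.2660319345825375 0.012704490775440959
```

Call:
{"fn": "carry_out", "kwargs": {
  "motion": [
    {"jaw": 1,"tx": 0,"ty": 0.7,"tz": 4,"wx": 0,"wy": 0,"wz": 0},
    {"jaw": 1,"tx": 0,"ty": 0,"tz": 4,"wx": 0,"wy": 0,"wz": 0},
    {"jaw": 1,"tx": 0,"ty": 0,"tz": 4,"wx": 0,"wy": 0,"wz": 0},
    {"jaw": 1,"tx": 0,"ty": 0,"tz": 2.1,"wx": 0,"wy": 0,"wz": 0},
    {"jaw": 0.3,"tx": 0,"ty": 0,"tz": 0,"wx": 0,"wy": 0,"wz": 0},
    {"jaw": -0.2,"tx": 0,"ty": 0,"tz": 0,"wx": 0,"wy": 0,"wz": 0},
    {"jaw": -0.5,"tx": 0,"ty": 0,"tz": 0,"wx": 0,"wy": 0,"wz": 0},
    {"jaw": -0.5,"tx": 0,"ty": 0,"tz": 0,"wx": 0,"wy": 0,"wz": 0},
    {"jaw": -0.5,"tx": 0,"ty": 0,"tz": 0,"wx": 0,"wy": 0,"wz": 0}
  ],
  "force": 35
}}

```text
clock: 3.55
tcp_pos: [0.6472, -0.2264, 0.1815]
orientation: [0.001, 0.923, 0.385, 0.001]
wrist_force: [0.0, -0.1, 6.5]
finger_gap: 0.0447
```

Run:
```python
from h import *
goto(.646,-.226,.179,np.radians(45))
im=eyes.read_camera("wrist"); cv2.imwrite("pics/w3.png",cv2.resize(im,None,fx=1.5,fy=1.5,interpolation=cv2.INTER_CUBIC))
s=get_state();print(s["finger_gap"],s["wrist_force"])
```

```text
clock 3.55 tcp [ 0.6472 -0.2264  0.1815] yaw 0.79 -> tx,ty,tz,wz [-0.05 -0.12  0.25  0.27] rows 0.04475968900153573 0.02556142385540793
0.04480329115548237 [0.18013302 0.56439935 5.73372411]
```

View pics/w3.png

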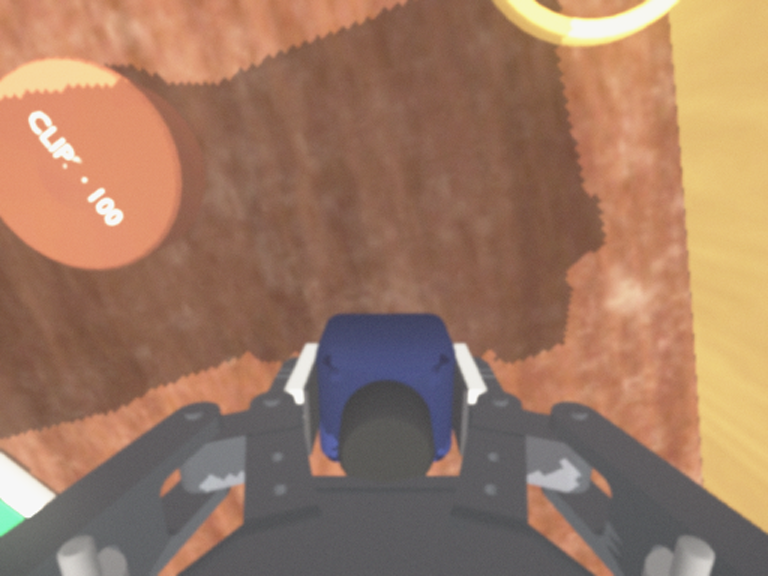

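The bottle is held squarely at a 44.7 mm gap, with the cap at (387,430). I'll get its offset in the grip from that, then lift and carry it to pad 2.

Run:
```python
from h import *
c=cal("wrist"); s=get_state()
f=lambda x,y,z: pix2w(c,(x+.5)/1.5-.5,(y+.5)/1.5-.5,z)
P=f(387,432,.058); b=np.mean([f(322,318,.0),f(448,317,.0)],0)  # far bottom? edge
t=yaw(s); tx=np.array([np.cos(t),np.sin(t)]); ty=np.array([np.sin(t),-np.cos(t)])
for n,p in (("cap",P),("far edge z0",b),("far edge z39",np.mean([f(322,318,.039),f(448,317,.039)],0))): d=p[:2]-s["tcp_pos"][:2]; print(n,p.round(4),d@tx,d@ty)
x,y=s["tcp_pos"][:2]
print(w2pix(c,(x,y,.058))*1.5)
goto(.470,.0088,.30,1.496)
```

```text
cap [ 0.6527 -0.2238  0.058 ] 0.0057511091520635665 0.002066818730395185
far edge z0 [ 0.6605 -0.2155  0.    ] 0.01709204627209031 0.001733760845100031
far edge z39 [ 0.6702 -0.2056  0.039 ] 0.03098266757218228 0.0016450616260538318
[379.04040433 450.30419006]
clock 3.6 tcp [ 0.6472 -0.2264  0.1815] yaw 0.79 -> tx,ty,tz,wz [  4.24 -29.14 -11.85 -40.44] rows 5.079352710853703 3.7796371956325108
```

Call:
{"fn": "carry_out", "kwargs": {
  "motion": [
    {"jaw": -0.5,"tx": 0,"ty": 0,"tz": -2,"wx": 0,"wy": 0,"wz": 0},
    {"jaw": -0.5,"tx": 0,"ty": 0,"tz": -4,"wx": 0,"wy": 0,"wz": 0},
    {"jaw": -0.5,"tx": 0,"ty": -1,"tz": -4,"wx": 0,"wy": 0,"wz": 0},
    {"jaw": -0.5,"tx": 0.3,"ty": -3,"tz": -2,"wx": 0,"wy": 0,"wz": 0},
    {"jaw": -0.5,"tx": 0.6,"ty": -4,"tz": 0,"wx": 0,"wy": 0,"wz": 0},
    {"jaw": -0.5,"tx": 0.6,"ty": -4,"tz": 0,"wx": 0,"wy": 0,"wz": 0},
    {"jaw": -0.5,"tx": 0.6,"ty": -4,"tz": 0,"wx": 0,"wy": 0,"wz": 0},
    {"jaw": -0.5,"tx": 0.6,"ty": -4,"tz": 0,"wx": 0,"wy": 0,"wz": 0},
    {"jaw": -0.5,"tx": 0.6,"ty": -4,"tz": 0,"wx": 0,"wy": 0,"wz": 0},
    {"jaw": -0.5,"tx": 0.5,"ty": -3,"tz": 0,"wx": 0,"wy": 0,"wz": 0},
    {"jaw": -0.5,"tx": 0.4,"ty": -2,"tz": 0,"wx": 0,"wy": 0,"wz": 0},
    {"jaw": -0.5,"tx": 0,"ty": 0,"tz": 0,"wx": 0,"wy": 0,"wz": -8},
    {"jaw": -0.5,"tx": 0,"ty": 0,"tz": 0,"wx": 0,"wy": 0,"wz": -8},
    {"jaw": -0.5,"tx": 0,"ty": 0,"tz": 0,"wx": 0,"wy": 0,"wz": -8},
    {"jaw": -0.5,"tx": 0,"ty": 0,"tz": 0,"wx": 0,"wy": 0,"wz": -8},
    {"jaw": -0.5,"tx": 0,"ty": 0,"tz": 0,"wx": 0,"wy": 0,"wz": -8.4},
    {"jaw": -0.5,"tx": 0,"ty": 0,"tz": 0,"wx": 0,"wy": 0,"wz": 0}
  ]
}}

```text
clock: 5.72
tcp_pos: [0.4702, 0.0077, 0.2996]
orientation: [0.0, 0.734, 0.679, -0.0]
wrist_force: [0.2, 0.5, -2.2]
finger_gap: 0.0447
```

Run:
```python
from h import *
goto(.469,.005,.195,1.496)
im=eyes.read_camera("wrist"); cv2.imwrite("pics/w4.png",cv2.resize(im,None,fx=1.5,fy=1.5,interpolation=cv2.INTER_CUBIC))
s=get_state();print(s["finger_gap"],s["wrist_force"])
c=cal("wrist")
for P in [(.4738,.0833,.012),(.4676,.0095,.012)]: print(w2pix(c,P)*1.5)
```

```text
clock 5.72 tcp [0.4702 0.0077 0.2996] yaw 1.493 -> tx,ty,tz,wz [-0.28 -0.1  10.46 -0.14] rows 1.674656137462187 0.013516228744010213
0.044702549347391686 [-1.29149072  1.19374474 -1.88816679]
[378.42917852 164.80987529]
[378.51044395 282.98003987]
```

View pics/w4.png

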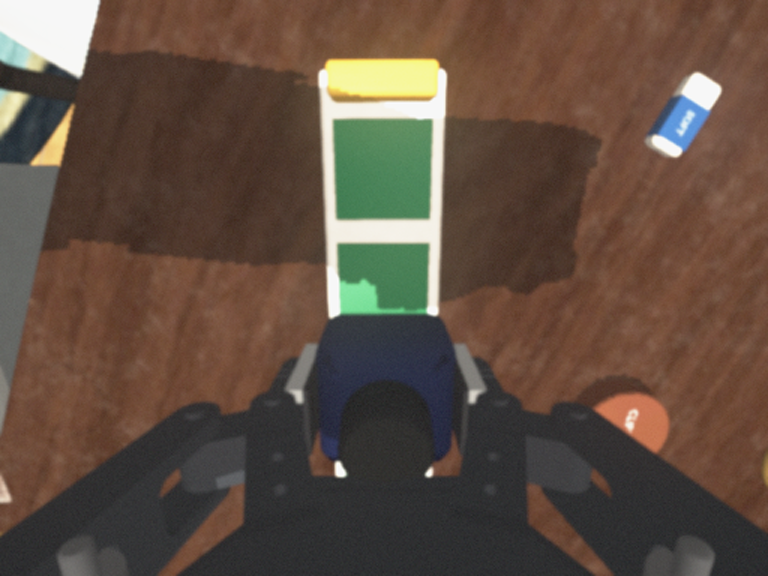

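Call:
{"fn": "carry_out", "kwargs": {
  "motion": [
    {"jaw": -0.5,"tx": -0.3,"ty": 0,"tz": 3,"wx": 0,"wy": 0,"wz": 0},
    {"jaw": -0.5,"tx": -0.1,"ty": 0,"tz": 3.5,"wx": 0,"wy": 0,"wz": 0},
    {"jaw": -0.5,"tx": 0,"ty": 0,"tz": 2.5,"wx": 0,"wy": 0,"wz": 0},
    {"jaw": -0.5,"tx": 0,"ty": 0,"tz": 1,"wx": 0,"wy": 0,"wz": 0},
    {"jaw": -0.5,"tx": 0,"ty": 0,"tz": 0.5,"wx": 0,"wy": 0,"wz": 0},
    {"jaw": -0.5,"tx": 0,"ty": 0,"tz": 0,"wx": 0,"wy": 0,"wz": 0},
    {"jaw": 0.3,"tx": 0,"ty": 0,"tz": 0,"wx": 0,"wy": 0,"wz": 0},
    {"jaw": 0.6,"tx": 0,"ty": 0,"tz": 0,"wx": 0,"wy": 0,"wz": 0},
    {"jaw": 0.7,"tx": 0,"ty": 0,"tz": 0,"wx": 0,"wy": 0,"wz": 0},
    {"jaw": 0.7,"tx": 0,"ty": 0,"tz": 0,"wx": 0,"wy": 0,"wz": 0},
    {"jaw": 0.7,"tx": 0,"ty": 0,"tz": -2,"wx": 0,"wy": 0,"wz": 0},
    {"jaw": 1,"tx": 0,"ty": 0,"tz": -5,"wx": 0,"wy": 0,"wz": 0},
    {"jaw": 1,"tx": 0,"ty": 0,"tz": -5,"wx": 0,"wy": 0,"wz": 0}
  ]
}}

```text
clock: 7.4
tcp_pos: [0.4694, 0.0038, 0.3157]
orientation: [-0.0, 0.733, 0.68, -0.0]
wrist_force: [1.5, -0.1, -0.4]
finger_gap: 0.0853
```

Run:
```python
from h import *
goto(.633,-.108,.30,1.496)
im=eyes.read_camera("wrist"); cv2.imwrite("pics/w5.png",cv2.resize(im,None,fx=1.5,fy=1.5,interpolation=cv2.INTER_CUBIC))
c=cal("wrist")
for P in [(.4738,.0833,.012),(.4676,.0095,.012)]: print(w2pix(c,P)*1.5)
```

```text
clock 7.4 tcp [0.4694 0.0038 0.3157] yaw 1.495 -> tx,ty,tz,wz [-9.92 17.16  1.57 -0.04] rows 3.181369976456982 0.0034186757976923704
[372.84563674 159.02969927]
[372.97406573 269.01961646]
```

View pics/w5.png

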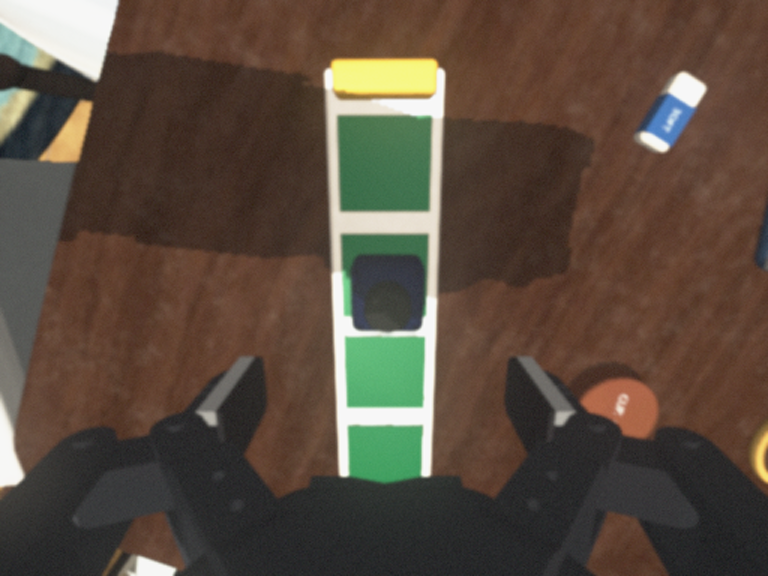

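The bottle stands upright with its cap at (388,305), pad 1 is at (385,163) and pad 3 at (385,371). I'll check its centring.

Run:
```python
from h import *
c=cal("wrist")
f=lambda x,y,z: pix2w(c,(x+.5)/1.5-.5,(y+.5)/1.5-.5,z)
p1=np.mean([f(*p,.012) for p in [(338,116),(432,116),(431,211),(339,212)]],0);p3=np.mean([f(*p,.012) for p in [(345,338),(426,336),(424,407),(346,409)]],0)
print(p1,p3,(p1+p3)/2,"cap",f(388,305,.070),"tin",f(621,409,.024))
```

```text
[0.48134203 0.07903041 0.012     ] [ 0.46981351 -0.07234555  0.012     ] [0.47557777 0.00334243 0.012     ] cap [0.47651368 0.00104678 0.07      ] tin [ 0.64644805 -0.11092281  0.024     ]
```

The bottle is within about 2–3 mm of pad 2's centre. Next is the tin, with the jaws across the row.

Run:
```python
from h import *
goto(.631,-.1065,.20,1.496)
```

```text
clock 7.45 tcp [0.4714 0.0036 0.3224] yaw 1.496 -> tx,ty,tz,wz [-9.78 16.74 12.24 -0.02] rows 3.6693538880701886 0.002113297480568821
```

Call:
{"fn": "carry_out", "kwargs": {
  "motion": [
    {"jaw": 1,"tx": -2,"ty": 3.3,"tz": 0,"wx": 0,"wy": 0,"wz": 0},
    {"jaw": 1,"tx": -2,"ty": 3.4,"tz": 0,"wx": 0,"wy": 0,"wz": 0},
    {"jaw": 1,"tx": -2,"ty": 3.4,"tz": 0,"wx": 0,"wy": 0,"wz": 0},
    {"jaw": 1,"tx": -2,"ty": 3.4,"tz": 2,"wx": 0,"wy": 0,"wz": 0},
    {"jaw": 1,"tx": -1.8,"ty": 3.3,"tz": 4,"wx": 0,"wy": 0,"wz": 0},
    {"jaw": 1,"tx": 0,"ty": 0,"tz": 4,"wx": 0,"wy": 0,"wz": 0},
    {"jaw": 1,"tx": 0,"ty": 0,"tz": 0,"wx": 0,"wy": 0,"wz": 0},
    {"jaw": 1,"tx": 0,"ty": 0,"tz": 0,"wx": 0,"wy": 0,"wz": 0}
  ]
}}

```text
clock: 8.45
tcp_pos: [0.63, -0.1064, 0.2158]
orientation: [0.0, 0.733, 0.68, 0.0]
wrist_force: [-0.8, -0.9, 0.9]
finger_gap: 0.0854
```

Run:
```python
from h import *
goto(.631,-.1065,.172,1.496)
im=eyes.read_camera("wrist"); cv2.imwrite("pics/w6.png",cv2.resize(im,None,fx=1.5,fy=1.5,interpolation=cv2.INTER_CUBIC))
c=cal("wrist")
print(w2pix(c,(.631,-.1065,.024))*1.5)
```

```text
clock 8.45 tcp [ 0.63   -0.1064  0.2158] yaw 1.496 -> tx,ty,tz,wz [-0.    0.1   4.38 -0.02] rows 0.700265872357257 0.0014167020821067439
[381.80977704 342.74474965]
```

View pics/w6.png

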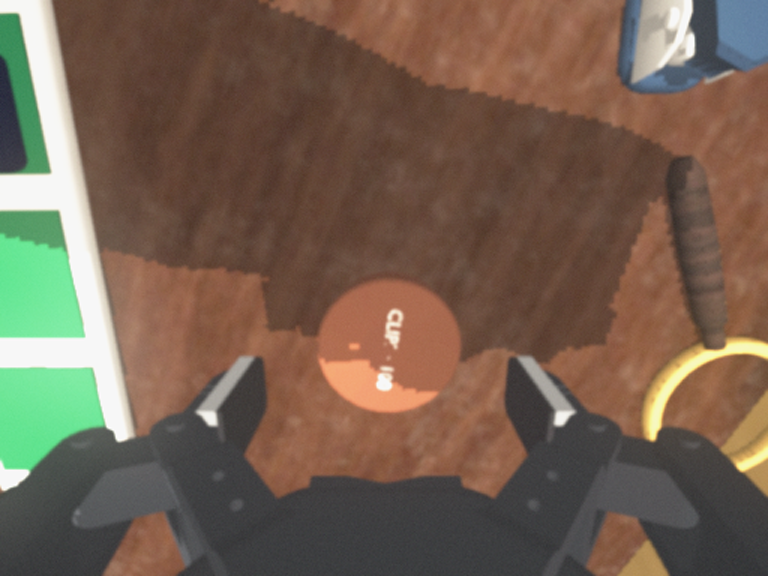

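The tin is centred at (390,345), about 2 mm right of the jaw midline. I'll correct for that and descend.

Call:
{"fn": "carry_out", "kwargs": {
  "motion": [
    {"jaw": 1,"tx": 0,"ty": 0.25,"tz": 2.4,"wx": 0,"wy": 0,"wz": 0},
    {"jaw": 1,"tx": 0,"ty": 0,"tz": 2,"wx": 0,"wy": 0,"wz": 0},
    {"jaw": 1,"tx": 0,"ty": 0,"tz": 0,"wx": 0,"wy": 0,"wz": 0},
    {"jaw": 0.5,"tx": 0,"ty": 0,"tz": 0,"wx": 0,"wy": 0,"wz": 0},
    {"jaw": 0.1,"tx": 0,"ty": 0,"tz": 0,"wx": 0,"wy": 0,"wz": 0},
    {"jaw": -0.2,"tx": 0,"ty": 0,"tz": 0,"wx": 0,"wy": 0,"wz": 0},
    {"jaw": -0.2,"tx": 0,"ty": 0,"tz": 0,"wx": 0,"wy": 0,"wz": 0},
    {"jaw": -0.2,"tx": 0,"ty": 0,"tz": 0,"wx": 0,"wy": 0,"wz": 0}
  ],
  "force": 35
}}

```text
clock: 9.5
tcp_pos: [0.6331, -0.1069, 0.1731]
orientation: [0.001, 0.733, 0.68, 0.001]
wrist_force: [-0.4, -0.0, 4.2]
finger_gap: 0.0582
```

Run:
```python
from h import *
s=get_state();print(s["finger_gap"],s["wrist_force"])
goto(.464,-.0645,.30,1.496)
im=eyes.read_camera("wrist"); cv2.imwrite("pics/w7.png",cv2.resize(im,None,fx=1.5,fy=1.5,interpolation=cv2.INTER_CUBIC))
c=cal("wrist")
x,y,z=s["tcp_pos"]; print(w2pix(c,(x,y,.024))*1.5)
```

```text
0.058217208837621645 [-0.42299231 -0.02986994  4.17994898]
clock 9.5 tcp [ 0.6331 -0.1069  0.1731] yaw 1.496 -> tx,ty,tz,wz [  2.96 -17.18 -12.69  -0.02] rows 3.449693165816677 0.0021460127606495044
[379.1326596  395.84564447]
```

View pics/w7.png

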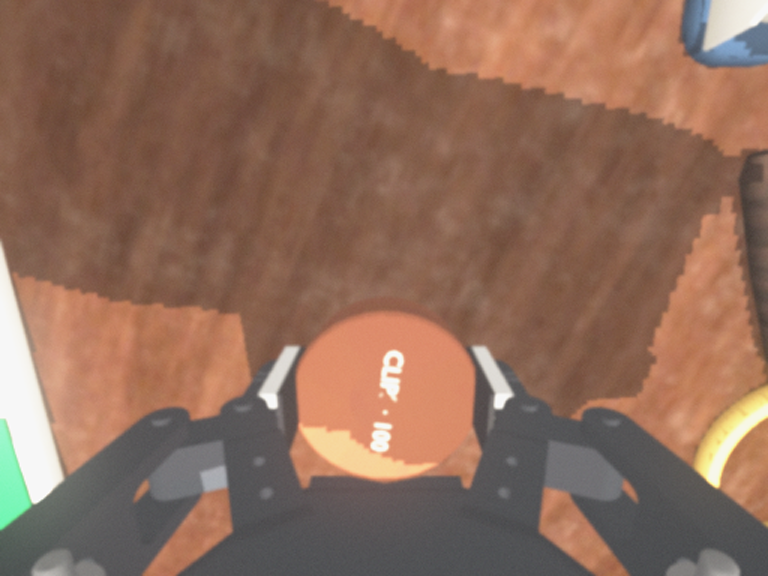

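Call:
{"fn": "carry_out", "kwargs": {
  "motion": [
    {"jaw": -0.2,"tx": 0,"ty": 0,"tz": -2,"wx": 0,"wy": 0,"wz": 0},
    {"jaw": -0.2,"tx": 0,"ty": 0,"tz": -4,"wx": 0,"wy": 0,"wz": 0},
    {"jaw": -0.2,"tx": 0.2,"ty": -1.7,"tz": -4,"wx": 0,"wy": 0,"wz": 0},
    {"jaw": -0.2,"tx": 0.6,"ty": -3.5,"tz": 0,"wx": 0,"wy": 0,"wz": 0},
    {"jaw": -0.2,"tx": 0.7,"ty": -4,"tz": 0,"wx": 0,"wy": 0,"wz": 0},
    {"jaw": -0.2,"tx": 0.7,"ty": -4,"tz": 0,"wx": 0,"wy": 0,"wz": 0},
    {"jaw": -0.2,"tx": 0.4,"ty": -3,"tz": 0,"wx": 0,"wy": 0,"wz": 0},
    {"jaw": -0.2,"tx": 0.2,"ty": -1,"tz": 3,"wx": 0,"wy": 0,"wz": 0},
    {"jaw": -0.2,"tx": 0,"ty": 0,"tz": 2,"wx": 0,"wy": 0,"wz": 0},
    {"jaw": -0.2,"tx": 0,"ty": 0,"tz": 0,"wx": 0,"wy": 0,"wz": 0},
    {"jaw": -0.2,"tx": 0,"ty": 0,"tz": 0,"wx": 0,"wy": 0,"wz": 0}
  ]
}}

```text
clock: 10.92
tcp_pos: [0.4636, -0.0661, 0.2219]
orientation: [0.001, 0.733, 0.68, 0.0]
wrist_force: [-0.7, -0.3, -0.2]
finger_gap: 0.0583
```

Run:
```python
from h import *
goto(.4635,-.066,.186,1.496)
im=eyes.read_camera("wrist"); cv2.imwrite("pics/w8.png",cv2.resize(im,None,fx=1.5,fy=1.5,interpolation=cv2.INTER_CUBIC))
print(get_state()["finger_gap"])
```

```text
clock 10.93 tcp [ 0.4636 -0.0661  0.2219] yaw 1.495 -> tx,ty,tz,wz [ 0.01 -0.01  3.59 -0.04] rows 0.5736538495784319 0.003328341480264183
0.05842230846081741
```

View pics/w8.png

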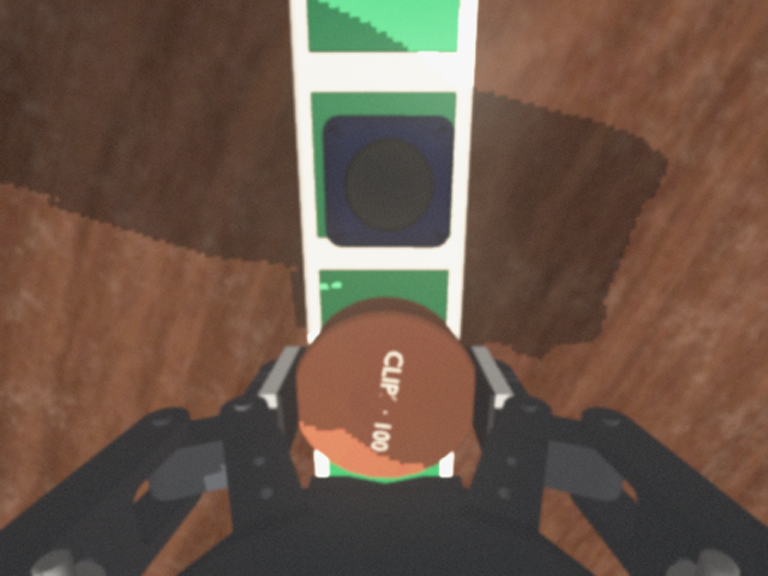

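Run:
```python
from h import *
c=cal("wrist")
f=lambda x,y,z: pix2w(c,(x+.5)/1.5-.5,(y+.5)/1.5-.5,z).round(4)
p2=np.mean([f(*p,.012) for p in [(312,93),(456,93),(452,239),(317,238)]],0)
print("p2",p2,"pad3",p2-np.array([.0055,.0738,0]),"cap",f(389,184,.070), "tin",f(386,395,.0731))
```

```text
p2 [0.470875 0.00565  0.012   ] pad3 [ 0.465375 -0.06815   0.012   ] cap [0.4718 0.0005 0.07  ] tin [ 0.4658 -0.0657  0.0731]
```

Call:
{"fn": "carry_out", "kwargs": {
  "motion": [
    {"jaw": -0.2,"tx": -0.15,"ty": 0,"tz": 2,"wx": 0,"wy": 0,"wz": 0},
    {"jaw": -0.2,"tx": 0,"ty": 0,"tz": 1.1,"wx": 0,"wy": 0,"wz": 0},
    {"jaw": -0.2,"tx": 0,"ty": 0,"tz": 0.4,"wx": 0,"wy": 0,"wz": 0},
    {"jaw": -0.2,"tx": 0,"ty": 0,"tz": 0,"wx": 0,"wy": 0,"wz": 0},
    {"jaw": 0.5,"tx": 0,"ty": 0,"tz": 0,"wx": 0,"wy": 0,"wz": 0},
    {"jaw": 1,"tx": 0,"ty": 0,"tz": 0,"wx": 0,"wy": 0,"wz": 0},
    {"jaw": 1,"tx": 0,"ty": 0,"tz": 0,"wx": 0,"wy": 0,"wz": 0},
    {"jaw": 1,"tx": 0,"ty": 0,"tz": 0,"wx": 0,"wy": 0,"wz": 0},
    {"jaw": 1,"tx": 0,"ty": 0,"tz": -2,"wx": 0,"wy": 0,"wz": 0},
    {"jaw": 1,"tx": 0,"ty": 0,"tz": -5,"wx": 0,"wy": 0,"wz": 0},
    {"jaw": 1,"tx": 0,"ty": 0,"tz": -5,"wx": 0,"wy": 0,"wz": 0},
    {"jaw": 1,"tx": 0,"ty": 0,"tz": 0,"wx": 0,"wy": 0,"wz": 0}
  ]
}}

```text
clock: 12.48
tcp_pos: [0.4645, -0.0679, 0.3097]
orientation: [0.004, 0.733, 0.68, 0.002]
wrist_force: [0.3, -0.2, 0.4]
finger_gap: 0.0851
```

Run:
```python
from h import *
# eraser long axis: ~ -123.5 / 55 deg; narrow ~ -35 -> psi=55deg -> jaw at -35
goto(.6565,.101,.30,np.radians(55.7))
im=eyes.read_camera("wrist"); cv2.imwrite("pics/w9.png",cv2.resize(im,None,fx=1.5,fy=1.5,interpolation=cv2.INTER_CUBIC))
```

```text
clock 12.47 tcp [ 0.4645 -0.0679  0.3097] yaw 1.495 -> tx,ty,tz,wz [18.28 17.88  0.97 29.98] rows 4.094262111039922 2.8023186009609735
```

View pics/w9.png

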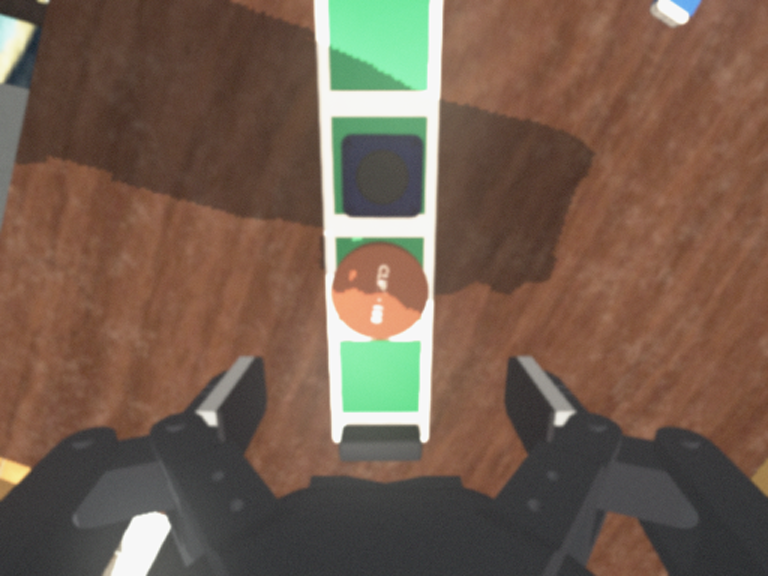

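The tin is down at (380,290), between pad 2 and pad 4 as it should be. Now for the eraser.

Call:
{"fn": "carry_out", "kwargs": {
  "motion": [
    {"jaw": 1,"tx": 3,"ty": 3,"tz": 0,"wx": 0,"wy": 0,"wz": 0},
    {"jaw": 1,"tx": 4,"ty": 4,"tz": 0,"wx": 0,"wy": 0,"wz": 0},
    {"jaw": 1,"tx": 4,"ty": 4,"tz": 0,"wx": 0,"wy": 0,"wz": 0},
    {"jaw": 1,"tx": 4,"ty": 4,"tz": 0,"wx": 0,"wy": 0,"wz": 0},
    {"jaw": 1,"tx": 3.3,"ty": 2.9,"tz": 2,"wx": 0,"wy": 0,"wz": 0},
    {"jaw": 1,"tx": 0,"ty": 0,"tz": 4,"wx": 0,"wy": 0,"wz": 10},
    {"jaw": 1,"tx": 0,"ty": 0,"tz": 3,"wx": 0,"wy": 0,"wz": 10},
    {"jaw": 1,"tx": 0,"ty": 0,"tz": 0,"wx": 0,"wy": 0,"wz": 10},
    {"jaw": 1,"tx": 0,"ty": 0,"tz": 0,"wx": 0,"wy": 0,"wz": 0},
    {"jaw": 1,"tx": 0,"ty": 0,"tz": 0,"wx": 0,"wy": 0,"wz": 0}
  ]
}}

```text
clock: 13.78
tcp_pos: [0.655, 0.1016, 0.2151]
orientation: [-0.0, 0.884, 0.468, -0.0]
wrist_force: [-0.1, -0.1, 0.5]
finger_gap: 0.0852
```

Run:
```python
from h import *
goto(.6565,.101,.163,np.radians(55.7))
im=eyes.read_camera("wrist"); cv2.imwrite("pics/w10.png",cv2.resize(im,None,fx=1.5,fy=1.5,interpolation=cv2.INTER_CUBIC))
c=cal("wrist")
print(w2pix(c,(.6565,.101,.012))*1.5)
```

```text
clock 13.78 tcp [0.655  0.1016 0.2151] yaw 0.975 -> tx,ty,tz,wz [0.04 0.16 5.21 0.14] rows 0.8336016242528921 0.012967251676359846
[385.09924318 334.67151871]
```

View pics/w10.png

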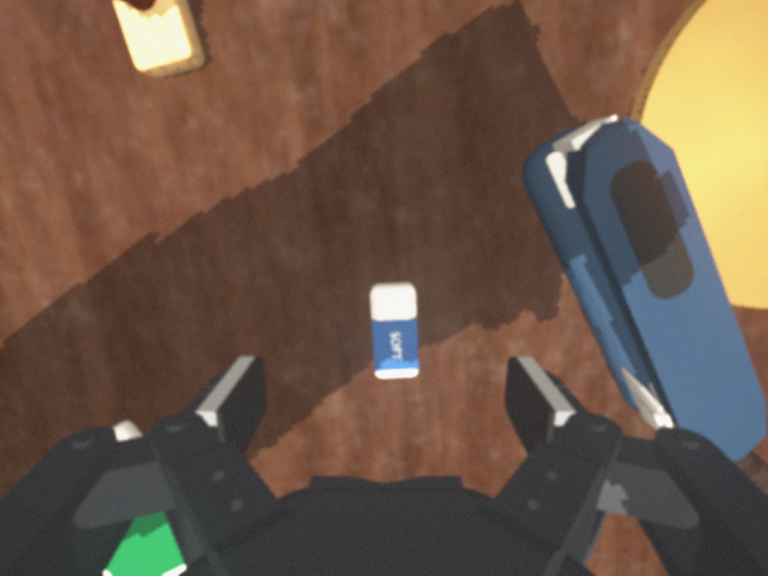

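The eraser is centred at (395,331), about 4.5 mm right of the midline, with its narrow axis along the jaws. The stapler is close on the right, so I'll close the jaws part way before going down.

Call:
{"fn": "carry_out", "kwargs": {
  "motion": [
    {"jaw": 0.2,"tx": 0.1,"ty": 0.45,"tz": 0,"wx": 0,"wy": 0,"wz": 0},
    {"jaw": 0,"tx": 0,"ty": 0,"tz": 0,"wx": 0,"wy": 0,"wz": 0},
    {"jaw": 0,"tx": 0,"ty": 0,"tz": 0,"wx": 0,"wy": 0,"wz": 0},
    {"jaw": 0,"tx": 0,"ty": 0,"tz": 1,"wx": 0,"wy": 0,"wz": 0},
    {"jaw": 0,"tx": 0,"ty": 0,"tz": 0,"wx": 0,"wy": 0,"wz": 0}
  ]
}}

```text
clock: 14.45
tcp_pos: [0.6587, 0.0999, 0.2042]
orientation: [-0.0, 0.884, 0.467, -0.001]
wrist_force: [0.0, -0.6, 0.1]
finger_gap: 0.0427
```

Run:
```python
from h import *
goto(.6565,.101,.177,np.radians(55.7))
im=eyes.read_camera("wrist"); cv2.imwrite("pics/w11.png",cv2.resize(im,None,fx=1.5,fy=1.5,interpolation=cv2.INTER_CUBIC))
print(get_state()["finger_gap"])
```

```text
clock 14.45 tcp [0.6587 0.0999 0.2042] yaw 0.972 -> tx,ty,tz,wz [-0.03 -0.24  2.72 -0.01] rows 0.43772452984775434 0.0011160860069603428
0.04243682935254574
```

View pics/w11.png

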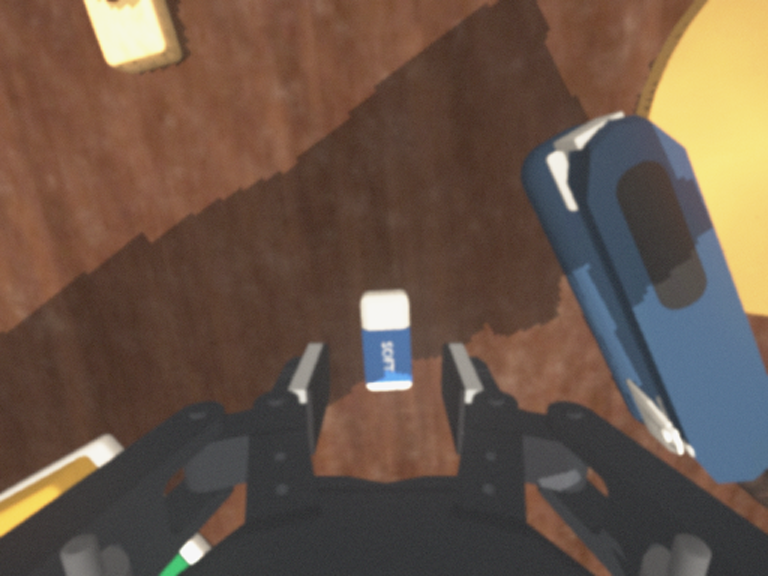

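Call:
{"fn": "carry_out", "kwargs": {
  "motion": [
    {"jaw": 0,"tx": 0,"ty": 0,"tz": 1.7,"wx": 0,"wy": 0,"wz": 0},
    {"jaw": 0,"tx": 0,"ty": 0,"tz": 1,"wx": 0,"wy": 0,"wz": 0},
    {"jaw": 0,"tx": 0,"ty": 0,"tz": 0,"wx": 0,"wy": 0,"wz": 0},
    {"jaw": -0.3,"tx": 0,"ty": 0,"tz": 0,"wx": 0,"wy": 0,"wz": 0},
    {"jaw": -0.7,"tx": 0,"ty": 0,"tz": 0,"wx": 0,"wy": 0,"wz": 0},
    {"jaw": -0.9,"tx": 0,"ty": 0,"tz": 0,"wx": 0,"wy": 0,"wz": 0},
    {"jaw": -0.9,"tx": 0,"ty": 0,"tz": 0,"wx": 0,"wy": 0,"wz": 0}
  ],
  "force": 25
}}

```text
clock: 15.38
tcp_pos: [0.6596, 0.0999, 0.1791]
orientation: [0.0, 0.884, 0.467, 0.0]
wrist_force: [-0.9, 0.1, 2.2]
finger_gap: 0.0186
```

Run:
```python
from h import *
s=get_state();print(s["finger_gap"],s["wrist_force"])
goto(.4575,-.139,.28,1.496)
im=eyes.read_camera("wrist"); cv2.imwrite("pics/w12.png",cv2.resize(im,None,fx=1.5,fy=1.5,interpolation=cv2.INTER_CUBIC))
c=cal("wrist");x,y,z=s["tcp_pos"]; print(w2pix(c,(x,y,.012))*1.5)
```

```text
0.018603924723211138 [-0.91374304  0.09930656  2.15542144]
clock 15.38 tcp [0.6596 0.0999 0.1791] yaw 0.972 -> tx,ty,tz,wz [-31.13  -3.22 -10.09 -30.03] rows 5.260484787387185 2.806968059631085
[380.95356655 372.85027423]
```

View pics/w12.png

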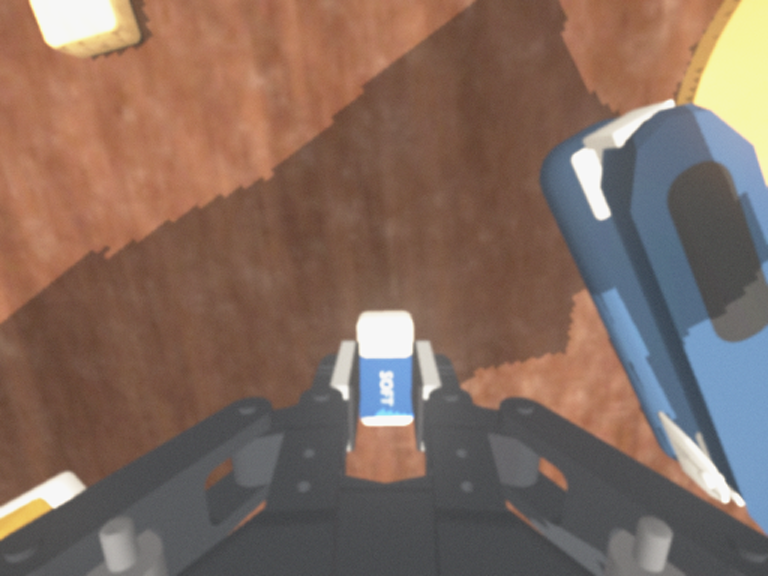

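Call:
{"fn": "carry_out", "kwargs": {
  "motion": [
    {"jaw": -0.9,"tx": 0,"ty": 0,"tz": -3,"wx": 0,"wy": 0,"wz": 0},
    {"jaw": -0.9,"tx": 0,"ty": 0,"tz": -5,"wx": 0,"wy": 0,"wz": 0},
    {"jaw": -0.9,"tx": -1.3,"ty": -0.1,"tz": -3,"wx": 0,"wy": 0,"wz": 0},
    {"jaw": -0.9,"tx": -4,"ty": -0.4,"tz": 0,"wx": 0,"wy": 0,"wz": 0},
    {"jaw": -0.9,"tx": -5,"ty": -0.5,"tz": 0,"wx": 0,"wy": 0,"wz": 0},
    {"jaw": -0.9,"tx": -5,"ty": -0.5,"tz": 0,"wx": 0,"wy": 0,"wz": 0},
    {"jaw": -0.9,"tx": -5,"ty": -0.5,"tz": 0,"wx": 0,"wy": 0,"wz": 0},
    {"jaw": -0.9,"tx": -5,"ty": -0.5,"tz": 0,"wx": 0,"wy": 0,"wz": 0},
    {"jaw": -0.9,"tx": -4,"ty": -0.3,"tz": 0,"wx": 0,"wy": 0,"wz": 0},
    {"jaw": -0.9,"tx": -2,"ty": -0.2,"tz": 0,"wx": 0,"wy": 0,"wz": 0},
    {"jaw": -0.9,"tx": 0,"ty": 0,"tz": 0,"wx": 0,"wy": 0,"wz": -10},
    {"jaw": -0.9,"tx": 0,"ty": 0,"tz": 0,"wx": 0,"wy": 0,"wz": -10},
    {"jaw": -0.9,"tx": 0,"ty": 0,"tz": 0,"wx": 0,"wy": 0,"wz": -10},
    {"jaw": -0.9,"tx": 0,"ty": 0,"tz": 3,"wx": 0,"wy": 0,"wz": 0},
    {"jaw": -0.9,"tx": 0,"ty": 0,"tz": 2,"wx": 0,"wy": 0,"wz": 0},
    {"jaw": -0.9,"tx": 0,"ty": 0,"tz": 0,"wx": 0,"wy": 0,"wz": 0},
    {"jaw": -0.9,"tx": 0,"ty": 0,"tz": 0,"wx": 0,"wy": 0,"wz": 0}
  ]
}}

```text
clock: 17.55
tcp_pos: [0.4584, -0.1418, 0.2394]
orientation: [0.0, 0.733, 0.68, 0.0]
wrist_force: [-0.4, -0.1, -0.1]
finger_gap: 0.019
```

Run:
```python
from h import *
goto(.458,-.142,.191,1.496)
im=eyes.read_camera("wrist"); cv2.imwrite("pics/w13.png",cv2.resize(im,None,fx=1.5,fy=1.5,interpolation=cv2.INTER_CUBIC))
print(get_state()["finger_gap"])
```

```text
clock 17.55 tcp [ 0.4584 -0.1418  0.2394] yaw 1.495 -> tx,ty,tz,wz [-0.02 -0.04  4.84 -0.04] rows 0.7741673023964983 0.003416612683417017
0.019337706044323215
```

View pics/w13.png

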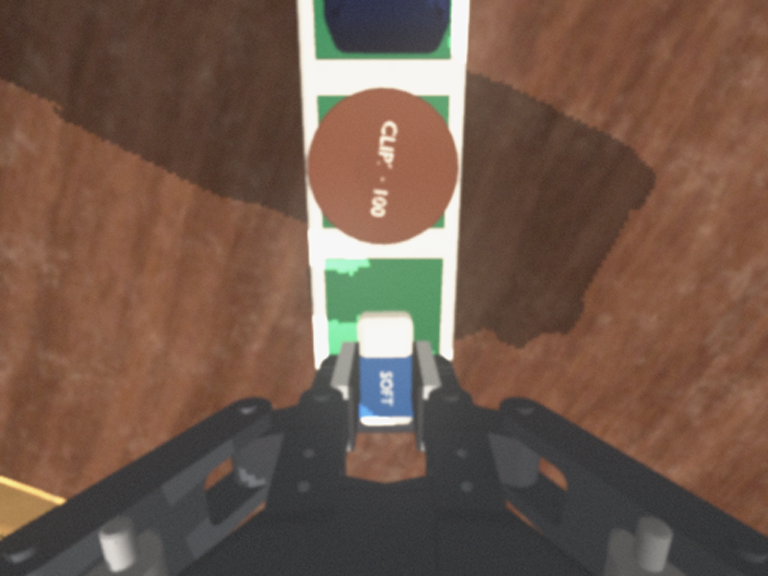

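Run:
```python
from h import *
c=cal("wrist")
f=lambda x,y,z: pix2w(c,(x+.5)/1.5-.5,(y+.5)/1.5-.5,z).round(4)
p3=np.mean([f(*p,.012) for p in [(318,96),(449,96),(444,228),(322,228)]],0)
e=(f(325,259,.012)+f(442,259,.012))/2
print("p3",p3,"tin",f(383,166,.036),"p4",p3-[.0055,.0738,0],e-[.0022,.03,0],"eraser",f(385,368,.0723))
```

```text
p3 [ 0.4652 -0.0679  0.012 ] tin [ 0.4651 -0.069   0.036 ] p4 [ 0.4597 -0.1417  0.012 ] [ 0.4596 -0.1423  0.012 ] eraser [ 0.4603 -0.1411  0.0723]
```

The tin is within about 1 mm of pad 3, and the held eraser is within about 1 mm of pad 4. Lowering it now.

Call:
{"fn": "carry_out", "kwargs": {
  "motion": [
    {"jaw": -0.9,"tx": 0,"ty": 0,"tz": 3,"wx": 0,"wy": 0,"wz": 0},
    {"jaw": -0.9,"tx": 0,"ty": 0,"tz": 1.2,"wx": 0,"wy": 0,"wz": 0},
    {"jaw": -0.9,"tx": 0,"ty": 0,"tz": 0.5,"wx": 0,"wy": 0,"wz": 0},
    {"jaw": -0.9,"tx": 0,"ty": 0,"tz": 0.1,"wx": 0,"wy": 0,"wz": 0},
    {"jaw": -0.3,"tx": 0,"ty": 0,"tz": 0,"wx": 0,"wy": 0,"wz": 0},
    {"jaw": 0,"tx": 0,"ty": 0,"tz": 0,"wx": 0,"wy": 0,"wz": 0},
    {"jaw": 0,"tx": 0,"ty": 0,"tz": 0,"wx": 0,"wy": 0,"wz": 0},
    {"jaw": 0,"tx": 0,"ty": 0,"tz": -2,"wx": 0,"wy": 0,"wz": 0},
    {"jaw": 0,"tx": 0,"ty": 0,"tz": -5,"wx": 0,"wy": 0,"wz": 0},
    {"jaw": 0,"tx": 0,"ty": 0,"tz": -5,"wx": 0,"wy": 0,"wz": 0},
    {"jaw": 0,"tx": 0,"ty": 0,"tz": 0,"wx": 0,"wy": 0,"wz": 0}
  ]
}}

```text
clock: 18.98
tcp_pos: [0.4597, -0.1424, 0.3149]
orientation: [0.004, 0.733, 0.68, 0.001]
wrist_force: [-0.8, 0.1, 0.2]
finger_gap: 0.0426
```

Run:
```python
from h import *
# stamp long axis ~ -111 -> 69.5deg; narrow axis -19.5 -> psi=70deg
goto(.6575,.2635,.30,np.radians(70))
im=eyes.read_camera("wrist"); cv2.imwrite("pics/w14.png",cv2.resize(im,None,fx=1.5,fy=1.5,interpolation=cv2.INTER_CUBIC))
```

```text
clock 18.98 tcp [ 0.4597 -0.1424  0.3149] yaw 1.496 -> tx,ty,tz,wz [41.96 16.67  1.49 15.69] rows 7.228469842975154 1.4660091112471798
```

View pics/w14.png

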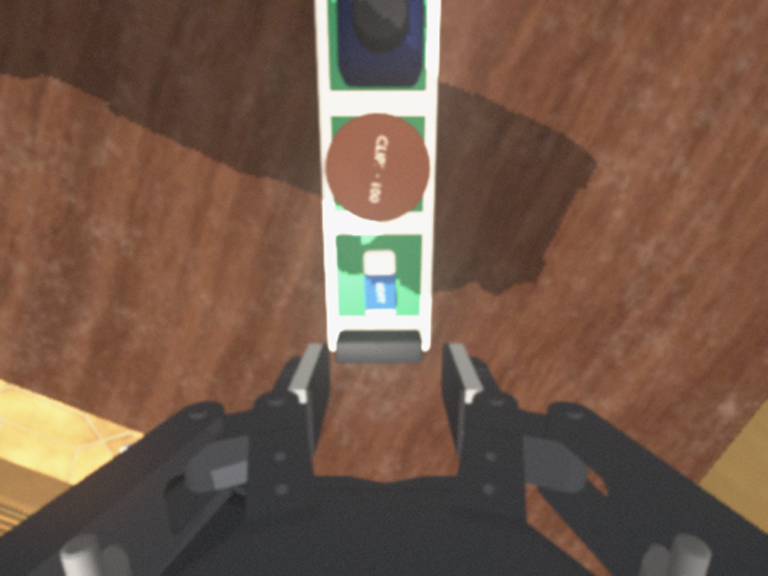

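The eraser is centred on pad 4, at (380,280) against the pad's (379,276). Last is the stamp.

Call:
{"fn": "carry_out", "kwargs": {
  "motion": [
    {"jaw": 0.2,"tx": 3,"ty": 1.2,"tz": 0,"wx": 0,"wy": 0,"wz": 0},
    {"jaw": 0.2,"tx": 4.5,"ty": 1.8,"tz": 0,"wx": 0,"wy": 0,"wz": 0},
    {"jaw": 0.2,"tx": 5,"ty": 2,"tz": 0,"wx": 0,"wy": 0,"wz": 0},
    {"jaw": 0.2,"tx": 5,"ty": 2,"tz": 0,"wx": 0,"wy": 0,"wz": 0},
    {"jaw": 0.2,"tx": 5,"ty": 2,"tz": 0,"wx": 0,"wy": 0,"wz": 0},
    {"jaw": 0.2,"tx": 5,"ty": 2,"tz": 0,"wx": 0,"wy": 0,"wz": 0},
    {"jaw": 0.2,"tx": 5,"ty": 2,"tz": 0,"wx": 0,"wy": 0,"wz": 0},
    {"jaw": 0.2,"tx": 5,"ty": 2,"tz": 0,"wx": 0,"wy": 0,"wz": 0},
    {"jaw": 0.2,"tx": 4.5,"ty": 1.7,"tz": 0,"wx": 0,"wy": 0,"wz": 0},
    {"jaw": 0.2,"tx": 0,"ty": 0,"tz": 2,"wx": 0,"wy": 0,"wz": 8},
    {"jaw": 0.2,"tx": 0,"ty": 0,"tz": 2,"wx": 0,"wy": 0,"wz": 8},
    {"jaw": 0.2,"tx": 0,"ty": 0,"tz": 0,"wx": 0,"wy": 0,"wz": 0},
    {"jaw": 0.2,"tx": 0,"ty": 0,"tz": 0,"wx": 0,"wy": 0,"wz": 0}
  ]
}}

```text
clock: 20.65
tcp_pos: [0.6562, 0.2644, 0.2701]
orientation: [-0.0, 0.82, 0.572, -0.001]
wrist_force: [-0.3, 0.2, 0.1]
finger_gap: 0.0514
```

Run:
```python
from h import *
goto(.6565,.264,.18,np.radians(70))
im=eyes.read_camera("wrist"); cv2.imwrite("pics/w15.png",cv2.resize(im,None,fx=1.5,fy=1.5,interpolation=cv2.INTER_CUBIC))
c=cal("wrist"); print(w2pix(c,(.6565,.264,.017))*1.5,w2pix(c,(.6565,.264,.067))*1.5)
```

```text
clock 20.65 tcp [0.6562 0.2644 0.2701] yaw 1.218 -> tx,ty,tz,wz [-0.02  0.04  9.01 -0.2 ] rows 1.441522570119146 0.018952533726139545
[382.53366257 302.06212927] [381.97486626 334.92096722]
```

View pics/w15.png

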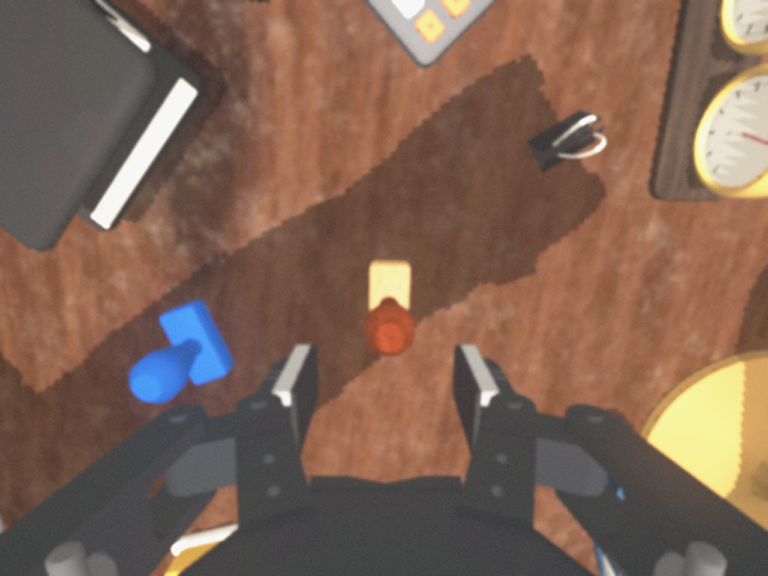

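The red-brown stamp is lined up, handle at (391,333) and base edge at row 262. The blue look-alike at (190,350) is clear of the fingers.

Call:
{"fn": "carry_out", "kwargs": {
  "motion": [
    {"jaw": 0.2,"tx": 0,"ty": 0.35,"tz": 3,"wx": 0,"wy": 0,"wz": 0},
    {"jaw": 0.2,"tx": 0,"ty": 0,"tz": 4,"wx": 0,"wy": 0,"wz": 0},
    {"jaw": 0.2,"tx": 0,"ty": 0,"tz": 2,"wx": 0,"wy": 0,"wz": 0},
    {"jaw": 0.2,"tx": 0,"ty": 0,"tz": 0,"wx": 0,"wy": 0,"wz": 0},
    {"jaw": -0.2,"tx": 0,"ty": 0,"tz": 0,"wx": 0,"wy": 0,"wz": 0},
    {"jaw": -0.5,"tx": 0,"ty": 0,"tz": 0,"wx": 0,"wy": 0,"wz": 0},
    {"jaw": -0.8,"tx": 0,"ty": 0,"tz": 0,"wx": 0,"wy": 0,"wz": 0},
    {"jaw": -0.8,"tx": 0,"ty": 0,"tz": 0,"wx": 0,"wy": 0,"wz": 0}
  ],
  "force": 30
}}

```text
clock: 21.7
tcp_pos: [0.6604, 0.2636, 0.1829]
orientation: [0.001, 0.821, 0.571, 0.002]
wrist_force: [-1.4, -0.6, 6.2]
finger_gap: 0.0221
```

Run:
```python
from h import *
s=get_state();print(s["finger_gap"],s["wrist_force"])
goto(.474,.081,.28,1.496)
im=eyes.read_camera("wrist"); cv2.imwrite("pics/w16.png",cv2.resize(im,None,fx=1.5,fy=1.5,interpolation=cv2.INTER_CUBIC))
c=cal("wrist");x,y,z=s["tcp_pos"]; print(w2pix(c,(x,y,.067))*1.5,w2pix(c,(x,y,.017))*1.5)
```

```text
0.02208591586299378 [-1.39946428 -0.57978451  6.17955181]
clock 21.7 tcp [0.6604 0.2636 0.1829] yaw 1.216 -> tx,ty,tz,wz [-23.59 -11.14  -9.71 -16.03] rows 4.45397740798806 1.4977449576267643
[377.67957228 468.03200514] [379.55948226 373.99730837]
```

View pics/w16.png

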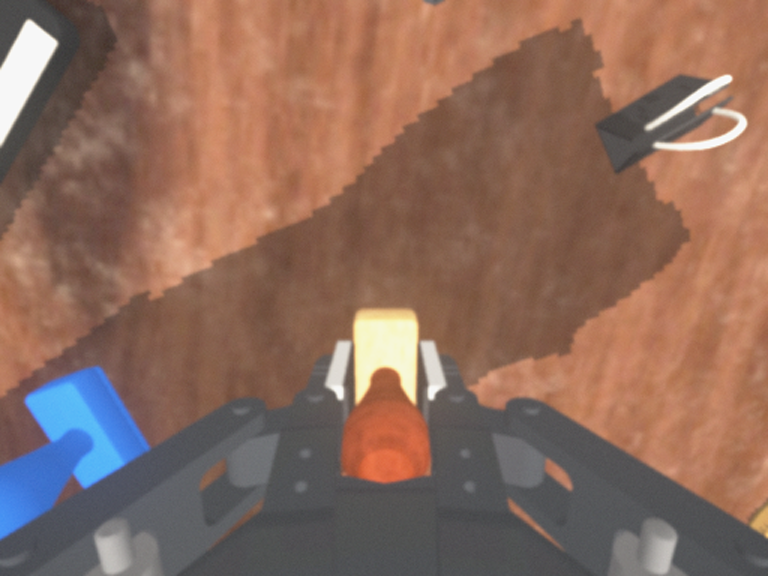

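Call:
{"fn": "carry_out", "kwargs": {
  "motion": [
    {"jaw": -0.8,"tx": 0,"ty": 0,"tz": -3,"wx": 0,"wy": 0,"wz": 0},
    {"jaw": -0.8,"tx": 0,"ty": 0,"tz": -4,"wx": 0,"wy": 0,"wz": 0},
    {"jaw": -0.8,"tx": -0.7,"ty": -0.4,"tz": -2,"wx": 0,"wy": 0,"wz": 0},
    {"jaw": -0.8,"tx": -3,"ty": -1.4,"tz": 0,"wx": 0,"wy": 0,"wz": 0},
    {"jaw": -0.8,"tx": -4,"ty": -1.9,"tz": 0,"wx": 0,"wy": 0,"wz": 0},
    {"jaw": -0.8,"tx": -4,"ty": -1.9,"tz": 0,"wx": 0,"wy": 0,"wz": 0},
    {"jaw": -0.8,"tx": -4,"ty": -1.9,"tz": 0,"wx": 0,"wy": 0,"wz": 0},
    {"jaw": -0.8,"tx": -4,"ty": -1.9,"tz": 0,"wx": 0,"wy": 0,"wz": 0},
    {"jaw": -0.8,"tx": -3,"ty": -1.2,"tz": 0,"wx": 0,"wy": 0,"wz": 0},
    {"jaw": -0.8,"tx": -1,"ty": -0.5,"tz": 0,"wx": 0,"wy": 0,"wz": 0},
    {"jaw": -0.8,"tx": 0,"ty": 0,"tz": 0,"wx": 0,"wy": 0,"wz": -8},
    {"jaw": -0.8,"tx": 0,"ty": 0,"tz": 0,"wx": 0,"wy": 0,"wz": -8},
    {"jaw": -0.8,"tx": 0,"ty": 0,"tz": 2,"wx": 0,"wy": 0,"wz": 0},
    {"jaw": -0.8,"tx": 0,"ty": 0,"tz": 0,"wx": 0,"wy": 0,"wz": 0},
    {"jaw": -0.8,"tx": 0,"ty": 0,"tz": 0,"wx": 0,"wy": 0,"wz": 0}
  ]
}}

```text
clock: 23.62
tcp_pos: [0.4734, 0.0798, 0.2509]
orientation: [0.0, 0.733, 0.68, 0.0]
wrist_force: [0.4, -0.4, -0.6]
finger_gap: 0.0222
```

Run:
```python
from h import *
goto(.474,.080,.196,1.496)
im=eyes.read_camera("wrist"); cv2.imwrite("pics/w17.png",cv2.resize(im,None,fx=1.5,fy=1.5,interpolation=cv2.INTER_CUBIC))
print(get_state()["finger_gap"])
im=eyes.read_camera("scene"); cv2.imwrite("pics/s17.png",cv2.resize(im[100:300,200:400],None,fx=3,fy=3,interpolation=cv2.INTER_CUBIC))
```

```text
clock 23.62 tcp [0.4734 0.0798 0.2509] yaw 1.496 -> tx,ty,tz,wz [ 0.02  0.06  5.49 -0.02] rows 0.8787531858074183 0.001960553061811977
0.022032950587226957
```

View pics/w17.png

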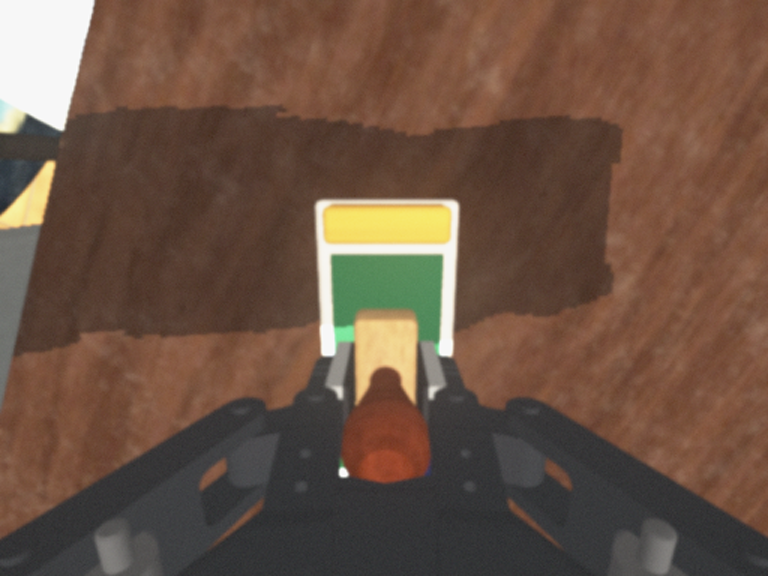

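View pics/s17.png

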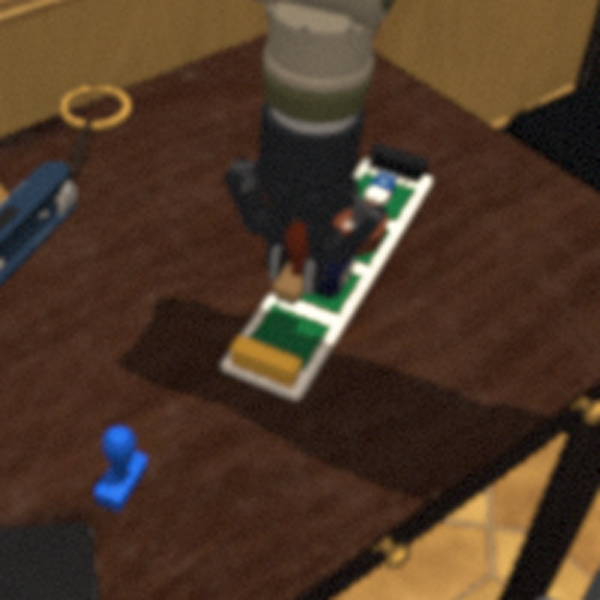

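Run:
```python
from h import *
c=cal("wrist")
f=lambda x,y,z: pix2w(c,(x+.5)/1.5-.5,(y+.5)/1.5-.5,z).round(4)
e=(f(332,255,.012)+f(443,255,.012))/2
print("p1",e-[.0022,.03,0],"stamp edge-24mm", f(386,321,.085)-[.0018,.024,0], f(386,311,.068)-[.0018,.024,0],"handle",f(386,462,.135))
```

```text
p1 [0.47655 0.07915 0.012  ] stamp edge-24mm [0.4752 0.0755 0.085 ] [0.4751 0.0735 0.068 ] handle [0.4754 0.0806 0.135 ]
```

Call:
{"fn": "carry_out", "kwargs": {
  "motion": [
    {"jaw": -0.8,"tx": 0.2,"ty": 0.1,"tz": 3,"wx": 0,"wy": 0,"wz": 0},
    {"jaw": -0.8,"tx": 0,"ty": 0,"tz": 1.8,"wx": 0,"wy": 0,"wz": 0},
    {"jaw": -0.8,"tx": 0,"ty": 0,"tz": 0.6,"wx": 0,"wy": 0,"wz": 0},
    {"jaw": -0.8,"tx": 0,"ty": 0,"tz": 0.2,"wx": 0,"wy": 0,"wz": 0},
    {"jaw": -0.8,"tx": 0,"ty": 0,"tz": 0,"wx": 0,"wy": 0,"wz": 0},
    {"jaw": -0.3,"tx": 0,"ty": 0,"tz": 0,"wx": 0,"wy": 0,"wz": 0},
    {"jaw": 0,"tx": 0,"ty": 0,"tz": 0,"wx": 0,"wy": 0,"wz": 0},
    {"jaw": 0.2,"tx": 0,"ty": 0,"tz": 0,"wx": 0,"wy": 0,"wz": 0},
    {"jaw": 0.2,"tx": 0,"ty": 0,"tz": -2,"wx": 0,"wy": 0,"wz": 0},
    {"jaw": 0.2,"tx": 0,"ty": 0,"tz": -5,"wx": 0,"wy": 0,"wz": 0},
    {"jaw": 0.2,"tx": 0,"ty": 0,"tz": -5,"wx": 0,"wy": 0,"wz": 0},
    {"jaw": 0.2,"tx": -4,"ty": 0,"tz": -2,"wx": 0,"wy": 0,"wz": 0},
    {"jaw": 0.2,"tx": -4,"ty": 0,"tz": 0,"wx": 0,"wy": 0,"wz": 0},
    {"jaw": 0.2,"tx": 0,"ty": 0,"tz": 0,"wx": 0,"wy": 0,"wz": 0},
    {"jaw": 0.2,"tx": 0,"ty": 0,"tz": 0,"wx": 0,"wy": 0,"wz": 0}
  ]
}}

```text
clock: 25.6
tcp_pos: [0.4682, 0.0019, 0.3345]
orientation: [-0.0, 0.733, 0.68, -0.0]
wrist_force: [-0.2, -0.2, -0.5]
finger_gap: 0.0514
```

Run:
```python
from h import *
goto(.474,.080,.3,1.496)
im=eyes.read_camera("wrist"); cv2.imwrite("pics/w18.png",cv2.resize(im,None,fx=1.5,fy=1.5,interpolation=cv2.INTER_CUBIC))
```

```text
clock 25.6 tcp [0.4682 0.0019 0.3345] yaw 1.495 -> tx,ty,tz,wz [ 7.83 -0.01  3.45 -0.07] rows 1.3691996406050462 0.006439199895809938
```

View pics/w18.png

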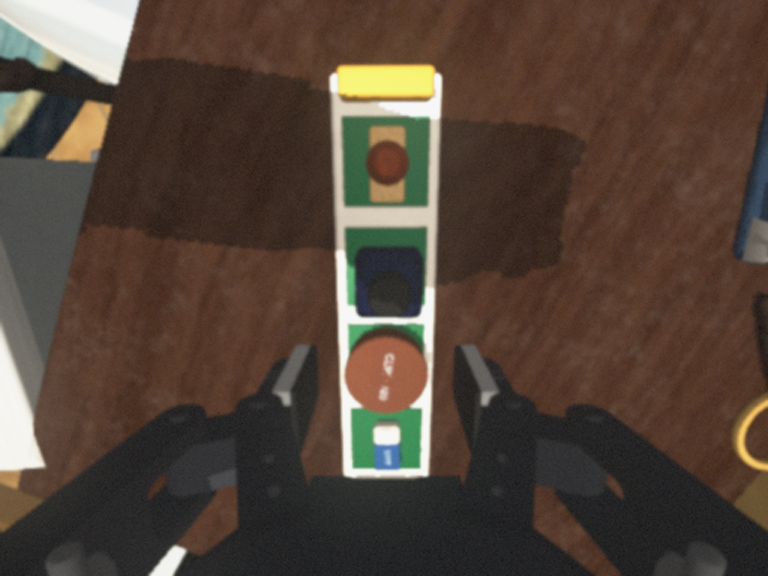

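All four stand upright, each on its own pad. I'll run the final numbers and check against the top and scene views.

Run:
```python
from h import *
c=cal("wrist")
f=lambda x,y,z: pix2w(c,(x+.5)/1.5-.5,(y+.5)/1.5-.5,z)[:2]
p1=np.mean([f(*p,.012) for p in [(342,117),(430,118),(429,206),(344,206)]],0)
p4=np.mean([f(*p,.012) for p in [(350,409),(422,407),(421,468),(352,469)]],0)
pads=[p1+(p4-p1)*k/3 for k in range(4)]; print("span",np.linalg.norm(p4-p1))
st=np.mean([f(*p,.029) for p in [(369,126),(405,126),(404,202),(369,201)]],0)
for n,o,p in zip("stamp handle bottle tin eraser".split(),[st,f(387,160,.079),f(390,292,.070),f(386,373,.036),f(387,446,.024)],[pads[0],pads[0],pads[1],pads[2],pads[3]]): print(n,((o-p)*1000).round(1))
im=eyes.read_camera("top"); cv2.imwrite("pics/t18.png",cv2.resize(im[100:300,100:400],None,fx=2.6,fy=2.6,interpolation=cv2.INTER_CUBIC))
im=eyes.read_camera("scene"); cv2.imwrite("pics/s18.png",cv2.resize(im[100:300,200:400],None,fx=3,fy=3,interpolation=cv2.INTER_CUBIC))
```

```text
span 0.22049020905959268
stamp [ 0.2 -1.6]
handle [ 0.2 -0.5]
bottle [ 2.  -2.3]
tin [-0.2  0.1]
eraser [0.8 2.1]
```

View pics/t18.png

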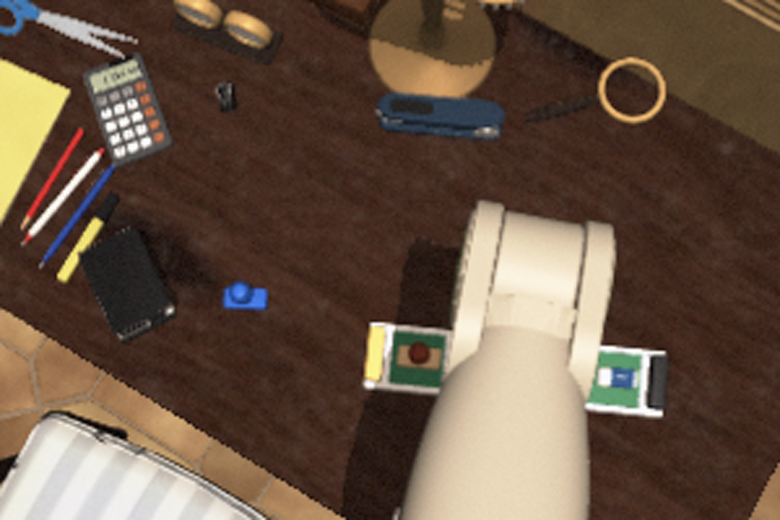

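View pics/s18.png

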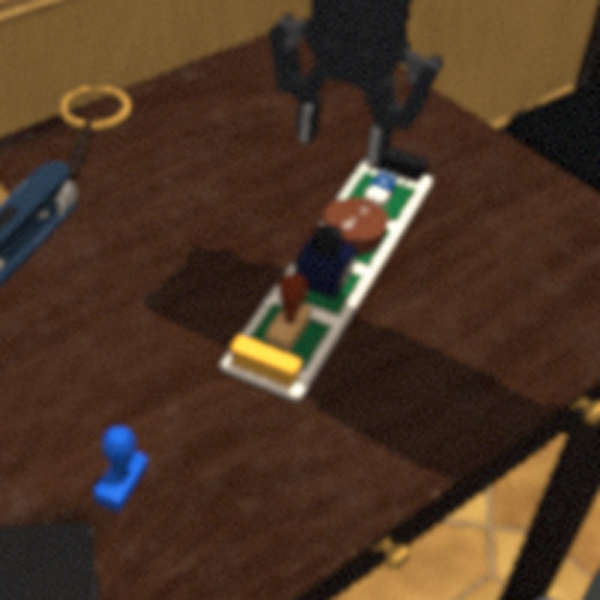

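The gripper is clear, all four are upright and centred to about 3 mm, and the stapler, punch and blue stamp haven't moved. Handing in.

```bash
python3 -c "
from h import *
print(env.hand_in(), get_state()['clock'])"
```

```text
the job is handed in; nothing more can be done
the job is handed in; nothing more can be done
```

The job is handed in. From the brass block, the pads carry the stamp, ink bottle, clip tin and eraser (pads 1 to 4). Each was released upright, and the clock stood at about 26 s of the 91 s allowed.

- **Centring:** the last wrist picture put every centre within about 3 mm of its pad's centre, against the 15 mm allowed:

| Thing | Off centre |
|---|---|
| Rubber stamp | about 1.5 mm |
| Ink bottle | about 3 mm |
| Clip tin | under 1 mm |
| Eraser | about 2 mm |

- **Bystanders:** the last top and scene pictures showed the stapler, the punch and the blue stamp where they started, by eye only. The gripper was empty and clear of everything.
- **Disagreements:** wrist-camera positions ran about 4–8 mm off those from the top camera, so I judged centring from object and pad in the same picture. An earlier, closer wrist view put the bottle about 5 mm off its pad's centre. In the last top picture the arm hid the middle two pads, so it could only check the stamp and the eraser.
- **Failed call:** the first move call was refused because its rows lacked some keys; nothing moved.

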